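Reload the drilling jig

TASK

The piece in the plywood drilling jig has been drilled. Take the black clamp knob off its stud and set it on the free bench, then lift off the aluminium drill plate and lay it on the bench as well, and put the drilled piece flat in the empty tray. Lay the fresh piece from the other tray into the jig's nest, put the drill plate back down on its seats the way round it was and slip the knob back over the stud onto the plate, leaving the tape measure and the pliers where they are.

Things in the scene. Friction and masses are not known exactly. Their poses are not given: they have to be found in the camera images.
- jig: Fixed plywood jig 140 (x) x 190 (y) x 18 mm, origin: centre of underside. Nest on it, centred on the origin, floor z 18: piece lies with its 90 mm along jig x, 4 mm play all round; stops to z 32 at x +-49 and pins at x +-34, y +-38. Steel seats at y +-70 (20 mm wide, top z 38). Tapered posts: plain dowel 8 mm at y -70, top z 56; clamp stud 12 mm at y +70, top z 74.
- drill_plate: Aluminium plate 50 (x) x 176 (y) x 8 mm, 0.35 kg, origin: centre of underside. Starts on the jig's seats, axes along the jig's, across the drilled piece. 11.5 mm hole at y -70 for the dowel, 16 x 19 mm slot at y +70 for the stud: fits one way only. Dark wooden grip block on its middle, 18 mm in x, 64 mm in y, z 8 to 32: grip across x. Four bushings 2 mm high at x +-17.5, y +-20.
- clamp_knob: Black knurled quick-release knob: ring 42 mm in diameter, 22 mm high, bore 16 mm, 0.08 kg; origin: centre of its underside, z along the bore. No thread: it lifts straight off the stud and slips straight back on. It starts round the stud on the drill plate, underside 46 mm above the bench. Grip across its diameter.
- drilled_piece: Pine piece 60 (x) x 90 (y) x 17 mm with four small holes, origin: centre of underside. Starts in the jig's nest under the drill plate, its ends showing. Grip across its 60 mm at mid-length, where each finger has 30 mm before the seats.
- blank_piece: The fresh piece: the same pine piece without holes, 60 (x) x 90 (y) x 17 mm, 0.05 kg, origin: centre of underside. Starts in one of the two trays. Grip across its 60 mm at mid-length.
- blank_tray: Grey tray that holds the fresh piece at the start: fixed, 150 x 150 mm, 22 mm high, walls and floor 4 mm, origin: centre of underside. Trays and jig stand in a row; the bench is free in front (-x) of each tray.
- finished_tray: The same kind of tray, empty at the start, for the drilled piece: fixed, 150 x 150 mm, 22 mm high, walls and floor 4 mm, origin: centre of underside. Behind the row stands a tall red tool box (front face at x 0.67 m, 214 mm high), so swing past it close to the robot or high up.
- tape_measure: Bystander: yellow tape measure standing at the left front, 36 x 79 x 62 mm, origin at the centre of its underside.
- pliers: Bystander: red-handled pliers lying at the right front, 75 x 192 x 14 mm, origin at the centre of its underside.

How it is judged (in metres and radians):
On the way, in this order (a step that is already met when the one before it is completed fails the run):
1. the knob is off the stud and set down on the bench, while the drill plate is still on the jig (height (world z) of clamp_knob below 0.03 m and horizontal distance between clamp_knob and jig above 0.088 m and contact force between the fingers and clamp_knob below 0.1 N and x of drill_plate in the frame of jig between -0.006 and 0.006 m and y of drill_plate in the frame of jig between -0.006 and 0.006 m and z of drill_plate in the frame of jig between 0.034 and 0.0415 m and angle between drill_plate's own z axis and vertical below 0.06 rad), for 0.2 s.
2. the drill plate is off the jig and lies on the bench, let go (height (world z) of drill_plate below 0.012 m and horizontal distance between drill_plate and jig above 0.09 m and angle between drill_plate's own z axis and vertical below 0.1 rad and contact force between the fingers and drill_plate below 0.1 N), for 0.2 s.
At the end, for the whole second after the job is handed in: Drilled piece flat in the tray that was empty; fresh piece flat in the nest (within 8 mm, 0.17 rad); drill plate flat on both seats over dowel and stud (within 6 mm, 3 mm in height); knob upright on the plate round the stud (within 6 mm, 4 mm in height); all at rest (x of drilled_piece in the frame of finished_tray between -0.05 and 0.05 m and y of drilled_piece in the frame of finished_tray between -0.05 and 0.05 m and z of drilled_piece in the frame of finished_tray between 0 and 0.008 m and angle between drilled_piece's own z axis and vertical below 0.08 rad and linear speed of each of drilled_piece, blank_piece, drill_plate, clamp_knob below 0.02 m/s and x of blank_piece in the frame of jig between -0.008 and 0.008 m and y of blank_piece in the frame of jig between -0.008 and 0.008 m and z of blank_piece in the frame of jig between 0.014 and 0.0215 m and angle between the y axis of blank_piece and the x axis of jig, either way round below 0.17 rad and angle between each of blank_piece, drill_plate's own z axis and vertical below 0.06 rad and x of drill_plate in the frame of jig between -0.006 and 0.006 m and y of drill_plate in the frame of jig between -0.006 and 0.006 m and z of drill_plate in the frame of jig between 0.034 and 0.0415 m and angle between the y axis of drill_plate and the y axis of jig, either way round below 0.08 rad and x of clamp_knob in the frame of jig between -0.006 and 0.006 m and y of clamp_knob in the frame of jig between 0.064 and 0.076 m and z of clamp_knob in the frame of jig between 0.042 and 0.05 m and angle between clamp_knob's own z axis and vertical below 0.1 rad); the robot touches nothing.
It fails at once if the tape measure is pushed by more than 20 mm (distance of tape_measure from where it was at the start of the episode above 0.02 m).
It fails at once if the pliers are pushed by more than 20 mm (distance of pliers from where it was at the start of the episode above 0.02 m).
It also fails if it takes over 144 s, if anything falls off the work surface, if the arm or the gripper's body presses on something with over 40 N, if the wrist force passes 120 N, or if a joint passes its speed limit or range.

ROBOT

A 6-joint arm with a two-finger parallel gripper is mounted at the origin on a cart in front of the work surface, level with it; the furniture and walls round the work are solid. World frame = base frame: x ahead of the robot, y to its left, z up, the work surface at z = 0. Lengths are in m, angles in degrees, forces in N, time in s.
With the tool pointing down it reaches from about 0.325 to 0.9 m from the base axis. Payload 6.1 kg.
Tool frame: the origin (TCP) lies at the very end of the fingers, on their centre line; the grasp point (between the pads) lies 19 mm behind it; z points along the fingers, y is the line along which they close (so a half turn about z gives the same grasp; the last joint's range is limited). The gripper opens to 85 mm and grips with 20 to 120 N. Pads are 22 mm wide; open, the fingers measure 114 mm over their backs; the gripper's body (76 mm by 85 mm) begins 54 mm behind the grasp point. The pads swing forward as they close: fully open they stand 13 mm farther back than shut.
Start: joints at [60.155, 12.628, 87.462, -0, 79.91, -7.225], TCP at [0.24, 0.577, 0.198] pointing down, gripper open.
Joint ranges: [-170.65, 170.65], [-52.31, 119.04], [5.05, 147.46], [-71.25, 251.25], [11.57, 151.72], [-153.62, 153.62]. Speed limits (degrees/s): [147.25, 147.25, 172.46, 180, 180, 180].

INTERFACE

Orientations are given as a 3x3 rotation matrix whose columns are the frame's x, y, z axes.
In Python, from plant import get_state, read_camera, close_job gives the robot as it stands.
- The arm moves only by the tool servo_tool, never from a script. Its argument "targets" is a list of rows, each a list of 5 numbers: the opening, from 0 (shut) to 1 (fully open), then the shift along the tool's x, y, z in units of 0.03 m (1.0 is 0.03 m), then the turn about the tool's z in units of 4 degrees (1.0 is 4 degrees). In form: [[claw, dx, dy, dz, spin], ...]. A call has 1 to 5 rows; each row shifts and turns the commanded pose from where the row before left it, along the tool's axes as they then stand; what a row does not reach is not made up. A row lasts 1/10 s, in which the tool goes at most 50 mm and 8.59 degrees, less where a joint would pass 70% of its speed; a pose out of reach is approached as far as the arm can. A call with a number of a shift or a turn outside -1 to 1 is refused whole. A call with a gripper value outside its range is refused whole. The fingers move at their own pace and stop on an object; "force" is the grip in N (left out, the last holds). Time passes only in rows, so rows that do not move let the fingers close. It gives the time, the measured TCP pose, the force, the opening and the grip force at its end, in the units of the state.
- get_state(): the state, without advancing time (a new reading comes with each control period).
- read_camera(name): name is "scene" or "side" or "wrist"; returns a dict with "pixels" (400x640x3 uint8, red, green, blue), "z_map" (400x640 float32, m along the optical axis (not along the pixel's ray), 0 where there is no reading), "intrinsics" (3x3 intrinsics, pixels), "position" and "rotation" of the camera in the world. Camera axes: x right, y down, z forward; pixel columns grow to the right and rows downward; lengths in m; the calibration is good to about 2 mm. A picture is of the moment at which its call begins.
- close_job(): hands the job in; it is judged then, once.
The state is a dict: "t": time; "joint_positions": joint angles; "dq": joint speeds; "joint_efforts": joint torques, N m; "tool_pos": TCP position; "orientation": TCP orientation; "wrist_force": force on the tool from outside, world axes, zero at the start; "wrist_torque": the same for the moment, N m; "finger_gap": opening from 0.0 (shut) to 1.0 (fully open); "grip_force": force on a finger pad.
Only numpy, scipy, OpenCV 4.12 (cv2) and the standard library are available. Lean on these libraries where they do the work, as an engineer would, in place of code of your own. Each camera call takes 0.05 s, during which the arm holds its last target. There are 200 camera calls.

## Working session

There is one attempt and no reset: what is moved stays moved. The work goes in short steps, Python scripts to look and compute and a tool call to move; the robot and the scene stay as the last step left them, time stands still between calls to the robot, and variables do not carry over. Pictures are saved under pics/ and viewed, at most 14 in all, crops included, and the job is handed in when it is done.

Besides the shell and the picture viewer there is one more tool, called as name(argument=value, ...) on one line, values as JSON. servo_tool: Moves the arm, as the interface text tells. Shifts and turns lie within -1 to 1; 1 stands for 0.03 m of shift or 4 degrees of turn. Its arguments: {"type":"object","properties":{"targets":{"type":"array"},"force":{"type":"number"}},"required":["targets"]}

```bash
mkdir -p pics; ls
python3 - <<'E'
from plant import *
import cv2,numpy as np
s=get_state(); print(s['t'],s['tool_pos'],np.round(s['orientation'],3).tolist(),s['finger_gap'])
for n in ['scene','side']:
    c=read_camera(n); np.savez(f'pics/{n}0.npz',**c)
    cv2.imwrite(f'pics/{n}0.png',c['pixels'][:,:,::-1]); print(n,np.round(c['position'],3),np.round(c['rotation'],3).tolist(),c['intrinsics'].tolist())
E
```

```text
pics
0.0 [0.24006252 0.57631774 0.19689688] [[-0.923, 0.385, -0.001], [0.385, 0.923, -0.002], [0.0, -0.002, -1.0]] 1.00379414068745
scene [-0.147 -0.918  1.142] [[0.823, -0.404, 0.399], [-0.568, -0.571, 0.594], [-0.013, -0.715, -0.699]] [[414.9311547061546, 0.0, 315.26763035020366], [0.0, 414.9311547061546, 188.0862040217027], [0.0, 0.0, 1.0]]
side [0.487 1.176 1.055] [[-1.0, 0.028, -0.008], [0.024, 0.638, -0.77], [-0.017, -0.77, -0.638]] [[432.3572840870523, 0.0, 324.9138570637866], [0.0, 432.3572840870523, 195.98414290790367], [0.0, 0.0, 1.0]]
```

View pics/scene0.png

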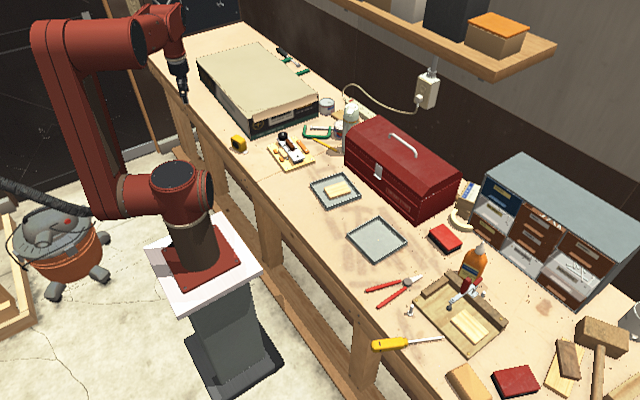

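View pics/side0.png

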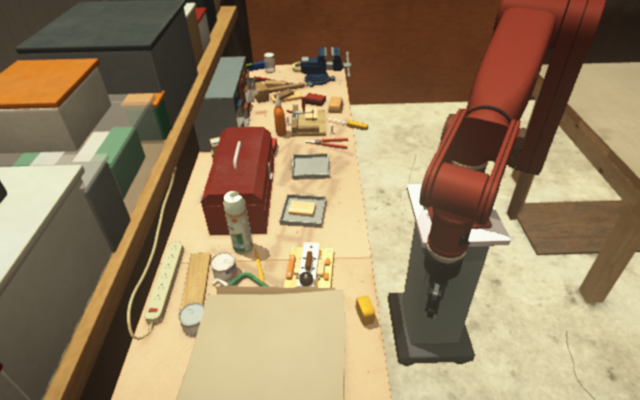

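The scene view shows the jig near (290,150), the tray with the fresh piece at (335,190), the empty tray at (377,240), the tape at (238,143) and the pliers at (395,285). The side view has the jig at (308,268), the knob at (307,278) and the trays at (303,210) and (311,166).

```bash
cat > h.py <<'E'
import numpy as np,cv2
from plant import *
def cloud(c):
    K=np.array(c['intrinsics']);h,w=c['z_map'].shape
    u,v=np.meshgrid(np.arange(w),np.arange(h));z=c['z_map']
    p=np.stack([(u-K[0,2])/K[0,0]*z,(v-K[1,2])/K[1,1]*z,z],-1)
    return p@np.array(c['rotation']).T+np.array(c['position'])
def ray(c,uv,zp):
    K=np.array(c['intrinsics']);uv=np.atleast_2d(uv)
    d=np.c_[(uv-K[:2,2])/[K[0,0],K[1,1]],np.ones(len(uv))]@np.array(c['rotation']).T
    o=np.array(c['position']);return (o+d*((zp-o[2])/d[:,2])[:,None])[:,:2]
def rect(m,p):
    q=p[m][:,:2]; r=cv2.minAreaRect((q*1000).astype(np.float32)); return np.round(r[0],1),np.round(r[1],1),round(r[2],1),len(q)
E
python3 - <<'E'
from h import *
for n in ['scene','side']:
    c=dict(np.load(f'pics/{n}0.npz'));p=cloud(c)
    pts={'scene':[(290,150),(335,190),(377,240),(238,143),(395,285),(283,136)],'side':[(308,262),(303,210),(311,166),(365,308),(325,143),(307,278)]}[n]
    for u,v in pts: print(n,(u,v),np.round(p[v,u],3))
E
```

```text
scene (290, 150) [0.522 0.262 0.045]
scene (335, 190) [ 0.548 -0.019  0.022]
scene (377, 240) [ 0.531 -0.287  0.004]
scene (238, 143) [0.365 0.428 0.047]
scene (395, 285) [ 0.463 -0.455 -0.003]
scene (283, 136) [0.54  0.346 0.058]
side (308, 262) [0.534 0.295 0.068]
side (303, 210) [0.555 0.009 0.025]
side (311, 166) [ 0.528 -0.287  0.007]
side (365, 308) [0.377 0.463 0.062]
side (325, 143) [ 0.465 -0.448  0.014]
side (307, 278) [0.536 0.357 0.068]
```

servo_tool(targets=[[1,0,0,-0.2,1],[1,0,0,-0.2,1],[1,0,0,-0.2,1],[1,0,0,-0.2,1],[1,0,0,-0.2,1]])

```text
t: 0.6
tool_pos: [0.2402, 0.5766, 0.2276]
orientation: [[-0.734, 0.679, -0.001], [0.679, 0.734, -0.001], [-0.0, -0.001, -1.0]]
wrist_force: [0.2, -1.1, -0.0]
finger_gap: 1.0
grip_force: 0.0
```

servo_tool(targets=[[1,0,0,-0.2,1],[1,0,0,-0.2,1],[1,0,0,-0.2,1],[1,0,0,-0.2,1],[1,0,0,-0.2,1]])

```text
t: 1.1
tool_pos: [0.2402, 0.5766, 0.2575]
orientation: [[-0.457, 0.889, -0.001], [0.889, 0.457, -0.001], [-0.001, -0.001, -1.0]]
wrist_force: [0.0, 0.5, -0.9]
finger_gap: 0.998
grip_force: 0.0
```

servo_tool(targets=[[1,0,0,-0.2,1],[1,0,0,-0.2,1],[1,0,0,-0.2,1],[1,0,0,-0.2,1],[1,0,0,-0.2,1]])

```text
t: 1.6
tool_pos: [0.2402, 0.5766, 0.2876]
orientation: [[-0.126, 0.992, -0.001], [0.992, 0.126, -0.001], [-0.001, -0.001, -1.0]]
wrist_force: [0.0, 0.6, -0.1]
finger_gap: 0.999
grip_force: 0.0
```

servo_tool(targets=[[1,0,0,-0.2,0.92],[1,0,0,-0.2,0.92],[1,0,0,0,0]])

```text
t: 1.9
tool_pos: [0.2405, 0.5771, 0.3005]
orientation: [[0.0, 1.0, 0.0], [1.0, -0.0, 0.001], [0.001, 0.0, -1.0]]
wrist_force: [-0.4, 0.9, -1.3]
finger_gap: 0.998
grip_force: 0.0
```

servo_tool(targets=[[1,-1,0.97,0,0],[1,-1,0.97,0,0],[1,-1,0.97,0,0],[1,-1,0.97,0,0],[1,-1,0.97,0,0]])

```text
t: 2.4
tool_pos: [0.3866, 0.4255, 0.2993]
orientation: [[-0.003, 1.0, -0.001], [1.0, 0.003, -0.001], [-0.001, -0.001, -1.0]]
wrist_force: [1.2, 0.2, 0.3]
finger_gap: 0.999
grip_force: 0.0
```

servo_tool(targets=[[1,-1,0.97,0,0],[1,-1,0.97,0,0],[1,-1,0.97,0,0],[1,-1,0.97,0,0],[1,-1,0.97,0,0]])

```text
t: 2.9
tool_pos: [0.5322, 0.2755, 0.2993]
orientation: [[-0.002, 1.0, -0.001], [1.0, 0.002, -0.0], [-0.0, -0.001, -1.0]]
wrist_force: [0.2, 0.2, 0.8]
finger_gap: 0.999
grip_force: 0.0
```

servo_tool(targets=[[1,0,0,0,0],[1,0,0,0,0],[1,0,0,0,0]])

```text
t: 3.2
tool_pos: [0.5307, 0.2776, 0.2995]
orientation: [[-0.002, 1.0, -0.001], [1.0, 0.002, 0.0], [0.0, -0.001, -1.0]]
wrist_force: [-0.4, 0.2, 1.0]
finger_gap: 0.998
grip_force: 0.0
```

Run:
```python
from h import *
s=get_state(); print(s['t'],s['tool_pos'],np.round(s['orientation'],4).tolist(),s['joint_positions'])
c=read_camera('wrist'); np.savez('pics/w1.npz',**c)
cv2.imwrite('pics/w1.png',c['pixels'][:,:,::-1]); print(np.round(c['position'],3),np.round(c['rotation'],3).tolist())
```

```text
3.2 [0.53072971 0.27763463 0.29952994] [[-0.0017, 1.0, -0.0011], [1.0, 0.0017, 0.0002], [0.0002, -0.0011, -1.0]] [2.00564235e+01 6.48621284e+00 8.36116745e+01 2.90669733e-02
 8.99564758e+01 1.99578160e+01]
[0.531 0.345 0.475] [[1.0, 0.003, -0.002], [0.002, -0.964, -0.265], [-0.003, 0.265, -0.964]]
```

View pics/w1.png

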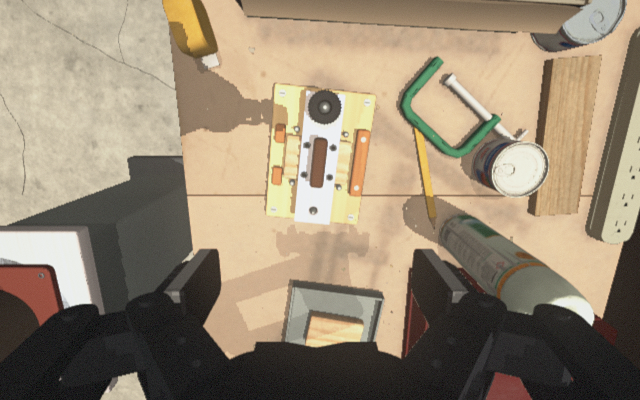

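The wrist view shows the jig at (320,153), slightly turned, with the knob at (325,107), the grip block at (318,162) and the dowel at (313,211). The blank tray is at (333,315).

Run:
```python
from h import *
c=dict(np.load('pics/w1.npz'));p=cloud(c);hsv=cv2.cvtColor(c['pixels'],cv2.COLOR_RGB2HSV)
win=np.zeros(p.shape[:2],bool);win[75:232,255:385]=1
print('bench z',np.median(p[120:220,215:255,2]), 'knob',np.median(p[100:104,312:318,2]),'plate',np.median(p[195:202,305:320,2]),'block',np.median(p[150:175,315:321,2]))
z=p[...,2]; print('jig z',np.median(p[200:215,272:285,2]))
def cont(m,zp,n):
    m=cv2.morphologyEx(m.astype(np.uint8),cv2.MORPH_OPEN,np.ones((2,2)))
    k=max(cv2.findContours(m,cv2.RETR_EXTERNAL,cv2.CHAIN_APPROX_NONE)[0],key=cv2.contourArea)[:,0].astype(float)
    q=ray(c,k,zp)*1000; r=cv2.minAreaRect(q.astype(np.float32)); e=cv2.fitEllipse(q.astype(np.float32))
    print(n,'rect',np.round(r[0],1),np.round(r[1],1),round(r[2],2),'ell',np.round(e[0],1),np.round(e[1],1),len(k))
V=hsv[...,2];S=hsv[...,1];H=hsv[...,0]
cont(win&(z>0.056)&(V<110)&(np.arange(400)[:,None]<135),.068,'knob')
cont(win&(z>0.038)&(np.arange(400)[:,None]>120)&(S<70)&(V>120),.046,'plate')
cont(win&(z>0.065)&(np.arange(400)[:,None]>132),.070,'block')
cont(win&(z>0.009),.018,'jig')
cont(win&(z>0.040)&(np.arange(400)[:,None]>85),.046,'plate+knob')
```

```text
bench z -0.00041168775782210454 knob 0.06741924741724542 plate 0.04534012795064163 block 0.06935462937522291
jig z 0.01742855380337338
knob rect [541.5 348.9] [38.7 37.9] 89.87 ell [541.1 348.7] [38.  38.2] 96
plate rect [532.3 262.2] [143.8  49.9] 84.09 ell [532.3 261.3] [ 54.7 181.8] 274
block rect [534.  279.1] [63.3 17.6] 84.34 ell [534.  279.5] [18.2 78.9] 116
jig rect [533.7 276.6] [192.8 139. ] 84.07 ell [534.  278.7] [159.5 226.7] 453
plate+knob rect [534.1 279.9] [179.2  49.9] 84.09 ell [534.  279.1] [ 54.1 233.8] 331
```

servo_tool(targets=[[1,0,0,0.5,0.75],[1,0,0,0.5,0.75],[1,0.8,0.035,1,0],[1,0.8,0.035,1,0],[1,0.8,0.035,1,0]])

```text
t: 3.75
tool_pos: [0.5413, 0.3504, 0.1795]
orientation: [[0.102, 0.995, 0.001], [0.995, -0.102, 0.001], [0.001, 0.001, -1.0]]
wrist_force: [0.6, 0.8, 0.4]
finger_gap: 1.002
grip_force: 0.0
```

servo_tool(targets=[[1,0,0,1,0],[1,0,0,1,0],[1,0,0,0.6,0],[1,0,0,0,0],[1,0,0,0,0]])

```text
t: 4.25
tool_pos: [0.5415, 0.3493, 0.1025]
orientation: [[0.102, 0.995, -0.0], [0.995, -0.102, 0.0], [0.0, -0.0, -1.0]]
wrist_force: [0.3, -1.1, 0.6]
finger_gap: 1.0
grip_force: 0.0
```

Run:
```python
from h import *
s=get_state(); print(s['t'],np.round(s['tool_pos'],4),np.round(s['orientation'],4).tolist())
c=dict(np.load('pics/scene0.npz'));p=cloud(c);hsv=cv2.cvtColor(c['pixels'],cv2.COLOR_RGB2HSV)
H,S,V=[hsv[...,i].astype(int) for i in range(3)]
x,y,z=p[...,0],p[...,1],p[...,2]
for n,(y0,y1) in {'blank':(-.12,.13),'fin':(-.39,-.16)}.items():
    m=(y>y0)&(y<y1)&(x>.42)&(x<.66)&(z>.012)&(z<.035)&(S<80)
    m=cv2.morphologyEx(m.astype(np.uint8),cv2.MORPH_OPEN,np.ones((2,2)))>0
    print(n,rect(m,p))
m=(y>-.12)&(y<.13)&(x>.45)&(x<.65)&(z>.01)&(S>90)&(z<.04);print('piece',rect(m,p))
m=(y>-.6)&(y<-.35)&(x>.3)&(x<.6)&(S>150)&((H<8)|(H>172))&(z>-.02)&(z<.05);print('pliers',rect(m,p))
for yy in (-.25,0,.12): 
    m=(abs(y-yy)<.01)&(abs(z)<.008); print('front edge',yy,x[m].min())
```

```text
4.25 [0.5415 0.3493 0.1025] [[0.1024, 0.9947, -0.0001], [0.9947, -0.1024, 0.0001], [0.0, -0.0001, -1.0]]
blank (array([ 273.1, -447.5]), array([1246.4,  190.4]), 56.9, 391)
fin (array([ 203.2, -532.2]), array([1021.4,  204.2]), 36.5, 246)
piece (array([540.2, -35.8]), array([ 49.9, 101.5]), 44.6, 51)
pliers (array([ 422.1, -454.2]), array([ 76.1, 127.1]), 90.0, 256)
front edge -0.25 0.33020123507334964
front edge 0 -0.15083848604099023
front edge 0.12 -0.1502643538932862
```

servo_tool(targets=[[1,-0.02,-0.01,0.85,0],[1,0,0,0.6,0],[1,0,0,0.3,0],[1,0,0,0,0],[1,0,0,0,0]])

```text
t: 4.75
tool_pos: [0.5427, 0.3483, 0.0512]
orientation: [[0.104, 0.995, 0.002], [0.995, -0.104, 0.001], [0.001, 0.002, -1.0]]
wrist_force: [-0.2, -0.8, -0.1]
finger_gap: 0.996
grip_force: 0.0
```

servo_tool(targets=[[0,0,0,0,0],[0,0,0,0,0],[0,0,0,0,0],[0,0,0,0,0],[0,0,0,0,0]], force=35)

```text
t: 5.25
tool_pos: [0.5418, 0.3477, 0.0496]
orientation: [[0.104, 0.995, 0.0], [0.995, -0.104, 0.0], [0.0, 0.0, -1.0]]
wrist_force: [-0.3, 0.3, -0.9]
finger_gap: 0.143
grip_force: 0.0
```

servo_tool(targets=[[0,0,0,0,0],[0,0,0,0,0],[0,0,0,0,0],[0,0,0,0,0],[0,0,0,0,0]])

```text
t: 5.75
tool_pos: [0.5417, 0.3477, 0.0495]
orientation: [[0.104, 0.995, -0.0], [0.995, -0.104, -0.0], [-0.0, -0.0, -1.0]]
wrist_force: [-0.3, -0.3, 0.3]
finger_gap: 0.001
grip_force: 0.0
```

Run:
```python
from h import *
s=get_state(); print(s['t'],np.round(s['tool_pos'],4),s['wrist_force'],s['joint_positions'])
a=[]
for n in ['scene','side','wrist']:
    c=read_camera(n); np.savez(f'pics/{n}2.npz',**c); im=c['pixels'][:,:,::-1]
    print(n,np.round(c['position'],3))
    u,v={'scene':(285,140),'side':(307,270),'wrist':(320,200)}[n]
    k=60 if n!='wrist' else 130
    a.append(cv2.resize(im[v-k:v+k,u-k:u+k],(266,266),interpolation=cv2.INTER_CUBIC))
cv2.imwrite('pics/m2.png',np.hstack(a))
```

```text
5.75 [0.5417 0.3477 0.0495] [-0.30916515 -0.29916982  0.25147431] [ 2.56808703e+01  2.30733004e+01  9.12213524e+01 -2.25004595e-04
  6.57092237e+01  3.16606415e+01]
scene [-0.147 -0.918  1.142]
side [0.487 1.176 1.055]
wrist [0.549 0.415 0.225]
```

View pics/m2.png

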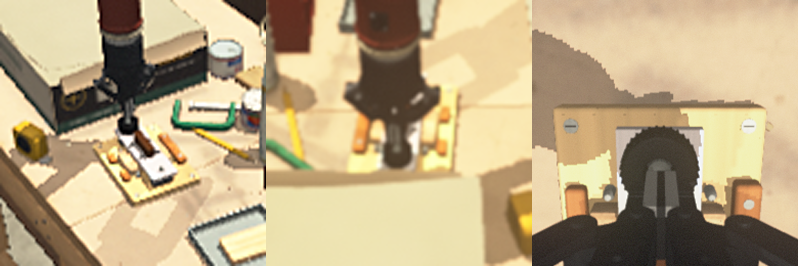

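The wrist crop shows the shut fingers over the knob, their tips near its centre, so the grasp missed. I'll check the heights with depth.

Run:
```python
from h import *
c=dict(np.load('pics/wrist2.npz'));p=cloud(c)
np.set_printoptions(linewidth=200,suppress=True)
for v in range(120,290,8): print(v,[tuple((p[v,u]*1000).round().astype(int)) for u in (285,305,318,330)])
```

```text
120 [(np.int64(527), np.int64(411), np.int64(-1)), (np.int64(540), np.int64(410), np.int64(-1)), (np.int64(549), np.int64(409), np.int64(-2)), (np.int64(557), np.int64(408), np.int64(-1))]
128 [(np.int64(526), np.int64(406), np.int64(1)), (np.int64(540), np.int64(404), np.int64(0)), (np.int64(549), np.int64(403), np.int64(-1)), (np.int64(557), np.int64(403), np.int64(0))]
136 [(np.int64(525), np.int64(400), np.int64(0)), (np.int64(539), np.int64(399), np.int64(-1)), (np.int64(548), np.int64(398), np.int64(0)), (np.int64(556), np.int64(397), np.int64(-1))]
144 [(np.int64(525), np.int64(395), np.int64(-1)), (np.int64(538), np.int64(394), np.int64(-1)), (np.int64(547), np.int64(393), np.int64(0)), (np.int64(556), np.int64(392), np.int64(-1))]
152 [(np.int64(524), np.int64(390), np.int64(-1)), (np.int64(538), np.int64(388), np.int64(0)), (np.int64(547), np.int64(387), np.int64(0)), (np.int64(555), np.int64(386), np.int64(-1))]
160 [(np.int64(523), np.int64(384), np.int64(0)), (np.int64(537), np.int64(382), np.int64(-1)), (np.int64(546), np.int64(382), np.int64(-1)), (np.int64(555), np.in
[... 2366 characters left out ...]
int64(359), np.int64(113)), (np.int64(543), np.int64(359), np.int64(114)), (np.int64(548), np.int64(358), np.int64(113))]
272 [(np.int64(530), np.int64(356), np.int64(112)), (np.int64(539), np.int64(359), np.int64(120)), (np.int64(543), np.int64(359), np.int64(119)), (np.int64(548), np.int64(358), np.int64(119))]
280 [(np.int64(532), np.int64(361), np.int64(127)), (np.int64(539), np.int64(360), np.int64(127)), (np.int64(543), np.int64(356), np.int64(119)), (np.int64(547), np.int64(359), np.int64(127))]
288 [(np.int64(533), np.int64(361), np.int64(132)), (np.int64(539), np.int64(360), np.int64(131)), (np.int64(543), np.int64(352), np.int64(119)), (np.int64(547), np.int64(359), np.int64(132))]
```

Run:
```python
from h import *
c=dict(np.load('pics/wrist2.npz'));p=cloud(c)
for v in range(226,246): print(v,[(p[v,u]*1000).round().astype(int).tolist() for u in (308,312,320,326,330)],c['pixels'][v,312])
for n in ('scene','side'):
    c=dict(np.load(f'pics/{n}2.npz'));p=cloud(c);m=(np.hypot(p[...,0]-.5417,p[...,1]-.3477)<.018)&(p[...,2]>.03)&(p[...,2]<.2)
    print(n,np.sort((p[m][:,2]*1000).round().astype(int)))
```

```text
226 [[538, 358, 67], [540, 355, 60], [544, 357, 67], [548, 356, 66], [550, 357, 68]] [72 70 61]
227 [[538, 355, 61], [540, 355, 63], [544, 354, 60], [548, 356, 67], [550, 356, 67]] [84 82 74]
228 [[538, 355, 63], [540, 355, 64], [544, 354, 62], [548, 356, 68], [550, 356, 68]] [97 95 84]
229 [[538, 354, 63], [540, 355, 65], [544, 354, 63], [547, 355, 67], [550, 355, 67]] [104 102  92]
230 [[538, 354, 64], [540, 355, 66], [544, 354, 65], [547, 354, 66], [549, 354, 67]] [106 102  92]
231 [[538, 354, 66], [540, 355, 67], [544, 354, 66], [547, 342, 37], [549, 354, 68]] [104 101  91]
232 [[538, 354, 66], [540, 354, 67], [544, 353, 65], [547, 342, 37], [549, 353, 66]] [108 103  93]
233 [[538, 354, 66], [540, 354, 69], [544, 353, 67], [547, 341, 36], [549, 353, 68]] [111 111  99]
234 [[538, 353, 67], [540, 354, 69], [544, 353, 67], [547, 345, 49], [549, 352, 67]] [111 110  98]
235 [[538, 353, 67], [540, 353, 69], [544, 352, 67], [547, 345, 49], [549, 352, 67]] [114 112 101]
236 [[538, 353, 68], [540, 353, 69], [544, 352, 69], [547, 345, 52], [549, 351, 67]] [104 101  90]
237 [[538, 352, 68],
[... 1897 characters left out ...]
8  99  99 100 100 101
 102 102 102 102 102 102 103 104 105 105 105 105 105 106 107 108 109 109
 109 109 109 110 110 111 112 113 114 114 114 115 115 115 115 116 117 118
 118 118 119 119 119 120 120 121 121 121 121 121 121 122 124 124 124 125
 126 126 127 127 128 128 128 128 129 129 129 129 129 129 130 130 131 131
 131 131 132 133 133 133 134 134 134 134 135 135 136 136 137 137 137 137
 137 137 137 138 138 139 139 139 139 140 141 141 141 142 142 144 146 147
 148 149 150 150 151 151 151 152 155 155 155 157 157 158 158 158 159 160
 160 161 161 161 162 162 162 165 166 167 167 168 168 169 169 170 170 170
 171 172 173 174 174 176 177 178 178 179 181 181 181 182 182 183 183 185
 185 185 186 189 190]
```

Both fixed cameras and the wrist camera put the real finger tips about 37 mm above the reported TCP. I'll allow for that from here on by opening and going lower.

servo_tool(targets=[[1,0,0,0,0],[1,0,0,0,0],[1,0,0,0,0],[1,0,0,0,0],[1,0,0,0,0]])

```text
t: 6.4
tool_pos: [0.5418, 0.3477, 0.0495]
orientation: [[0.104, 0.995, -0.0], [0.995, -0.104, -0.0], [-0.0, -0.0, -1.0]]
wrist_force: [-0.6, -0.1, 0.6]
finger_gap: 0.847
grip_force: 0.0
```

servo_tool(targets=[[1,0.03,-0.01,0.4,0],[1,0,0,0.4,0],[1,0,0,0.4,0],[1,0,0,0,0],[1,0,0,0,0]])

```text
t: 6.9
tool_pos: [0.5408, 0.3483, 0.0123]
orientation: [[0.104, 0.995, -0.002], [0.995, -0.104, -0.001], [-0.001, -0.002, -1.0]]
wrist_force: [-0.5, 0.4, 1.1]
finger_gap: 0.997
grip_force: 0.0
```

servo_tool(targets=[[0,0,0,0,0],[0,0,0,0,0],[0,0,0,0,0],[0,0,0,0,0],[0,0,0,0,0]], force=35)

```text
t: 7.4
tool_pos: [0.5423, 0.349, 0.0144]
orientation: [[0.104, 0.995, 0.001], [0.995, -0.104, 0.001], [0.001, 0.001, -1.0]]
wrist_force: [0.0, 0.3, 3.9]
finger_gap: 0.467
grip_force: 35.6
```

servo_tool(targets=[[0,0,0,-0.5,0],[0,0,0,-0.8,0],[0,0,0,-0.8,0],[0,0,0,0,0]])

```text
t: 7.8
tool_pos: [0.5443, 0.3501, 0.0816]
orientation: [[0.104, 0.995, 0.007], [0.995, -0.104, 0.003], [0.004, 0.006, -1.0]]
wrist_force: [2.3, 1.0, -0.4]
finger_gap: 0.469
grip_force: 35.5
```

Run:
```python
from h import *
c=dict(np.load('pics/w1.npz')); print('tray rim far corners',ray(c,[(291,281),(383,290)],.022))
p=cloud(dict(np.load('pics/side0.npz')));x,y,z=p[...,0],p[...,1],p[...,2]
m=(y>-.12)&(y<.13)&(x>.42)&(x<.66)&(z>.014)&(z<.025);print(rect(m,p))
m=(y>-.42)&(y<-.16)&(x>.42)&(x<.66)&(z>.014)&(z<.025);print(rect(m,p))
```

```text
tray rim far corners [[0.49109924 0.08647478]
 [0.63693668 0.07112796]]
(array([558.2, -10.7]), array([159.2, 151.3]), 82.1, 512)
(array([ 532.6, -286.1]), array([149.4, 163.4]), 0.3, 187)
```

servo_tool(targets=[[0,-0.9,-0.024,0,0],[0,-0.9,-0.024,0,0],[0,-0.9,-0.024,0,0],[0,-0.9,-0.024,0,0],[0,-0.9,-0.024,0,0]])

```text
t: 8.3
tool_pos: [0.523, 0.2136, 0.0757]
orientation: [[0.104, 0.995, -0.001], [0.995, -0.104, -0.0], [-0.001, -0.001, -1.0]]
wrist_force: [0.1, -0.3, -0.7]
finger_gap: 0.461
grip_force: 35.5
```

servo_tool(targets=[[0,-0.9,-0.024,0,0],[0,-0.9,-0.024,0,0],[0,-0.9,-0.024,0,0],[0,0,0,0.8,0],[0,0,0,0.8,0]])

```text
t: 8.8
tool_pos: [0.5138, 0.1335, 0.0284]
orientation: [[0.106, 0.994, 0.002], [0.994, -0.106, 0.0], [0.0, 0.002, -1.0]]
wrist_force: [-0.7, 0.0, -1.1]
finger_gap: 0.467
grip_force: 35.5
```

servo_tool(targets=[[0,0,0,0.8,0],[0,0,0,0.7,0],[0,0,0,0.4,0],[0,0,0,0,0],[0,0,0,0,0]])

```text
t: 9.3
tool_pos: [0.5134, 0.1345, -0.0283]
orientation: [[0.104, 0.995, -0.0], [0.995, -0.104, -0.0], [-0.0, -0.0, -1.0]]
wrist_force: [-0.1, 0.4, -0.3]
finger_gap: 0.46
grip_force: 35.6
```

servo_tool(targets=[[0,0,0,0.06,0],[0,0,0,0.05,0],[0,0,0,0,0]])

```text
t: 9.6
tool_pos: [0.5135, 0.1345, -0.0315]
orientation: [[0.104, 0.995, 0.0], [0.995, -0.104, 0.0], [0.0, 0.0, -1.0]]
wrist_force: [0.6, 0.4, -0.7]
finger_gap: 0.464
grip_force: 35.6
```

servo_tool(targets=[[1,0,0,0,0],[1,0,0,0,0],[1,0,0,0,0],[1,0,0,0,0],[1,0,0,0,0]])

```text
t: 10.1
tool_pos: [0.5134, 0.1344, -0.0318]
orientation: [[0.104, 0.995, 0.0], [0.995, -0.104, -0.0], [-0.0, 0.0, -1.0]]
wrist_force: [0.1, -0.0, 0.1]
finger_gap: 1.002
grip_force: 0.0
```

servo_tool(targets=[[1,0,0,0,0],[1,0,0,-0.5,0],[1,0,0,-1,0],[1,0,0,-1,0],[1,0,0,-1,0]])

```text
t: 10.6
tool_pos: [0.5134, 0.1344, 0.0754]
orientation: [[0.104, 0.995, 0.001], [0.995, -0.104, 0.0], [0.0, 0.001, -1.0]]
wrist_force: [-0.4, 0.8, -0.1]
finger_gap: 1.0
grip_force: 0.0
```

servo_tool(targets=[[1,0,0,-1,0],[1,0,0,-1,0],[1,0,0,-1,0],[1,0,0,-1,0],[1,0,0,0,0]])

```text
t: 11.1
tool_pos: [0.5165, 0.1348, 0.1998]
orientation: [[0.104, 0.995, 0.01], [0.995, -0.104, 0.001], [0.002, 0.01, -1.0]]
wrist_force: [-0.0, -0.1, 0.5]
finger_gap: 1.003
grip_force: 0.0
```

Run:
```python
from h import *
s=get_state(); print(s['t'],np.round(s['tool_pos'],4))
c=read_camera('wrist'); np.savez('pics/w3.npz',**c)
cv2.imwrite('pics/w3.png',c['pixels'][:,:,::-1])
```

```text
11.1 [0.5165 0.1348 0.1998]
```

View pics/w3.png

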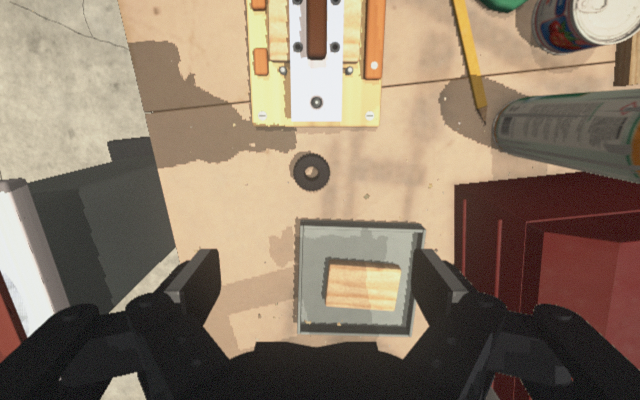

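The wrist view shows the knob standing at (312,172), the plate's dowel end at (316,102), the blank tray at (358,278) and the fresh piece in it at (363,286).

Run:
```python
from h import *
c=dict(np.load('pics/w3.npz'));p=cloud(c);hsv=cv2.cvtColor(c['pixels'],cv2.COLOR_RGB2HSV)
H,S,V=[hsv[...,i].astype(int) for i in range(3)];x,y,z=p[...,0],p[...,1],p[...,2]
R=np.arange(400)[:,None];C=np.arange(640)[None]
def cont(m,zp,n):
    k=max(cv2.findContours(m.astype(np.uint8),cv2.RETR_EXTERNAL,cv2.CHAIN_APPROX_NONE)[0],key=cv2.contourArea)[:,0].astype(float)
    q=ray(c,k,zp)*1000; r=cv2.minAreaRect(q.astype(np.float32)); e=cv2.fitEllipse(q.astype(np.float32))
    print(n,'rect',np.round(r[0],1),np.round(r[1],1),round(r[2],2),'ell',np.round(e[0],1),np.round(e[1],1))
cont((z>.012)&(R>145)&(R<200)&(C>280)&(C<340),.022,'knob')
cont((R>255)&(R<318)&(C>318)&(C<408)&(z>.014)&(S>60),.021,'piece')
cont((z>.012)&(R>212)&(R<340)&(C>285)&(C<428)&(x<.66),.022,'tray')
print('edge',ray(c,[(140,100),(160,180),(175,240)],0), 'corners', ray(c,[(303,220),(423,226),(300,333),(412,334)],.022))
```

```text
knob rect [512.5 136.1] [40.7 41.1] 49.38 ell [512.5 135.8] [40.1 40.5]
piece rect [559.7 -13.3] [61.  89.3] 79.27 ell [558.3 -13.3] [ 68.7 101.2]
tray rect [564.3  -8.6] [153.4 166.5] 81.83 ell [558.1  -7.8] [174.5 183.2]
edge [[0.33108226 0.23401048]
 [0.33222739 0.14246383]
 [0.33319293 0.06527498]] corners [[ 0.49707884  0.0820237 ]
 [ 0.63607044  0.05973503]
 [ 0.47576521 -0.07030776]
 [ 0.61961764 -0.08767633]]
```

servo_tool(targets=[[1,0.97,0.037,0,0],[1,0.97,0.037,0,0],[1,0.97,0.037,0.5,0],[1,0.97,0.037,0.8,0],[1,0.97,0.037,0.8,0]])

```text
t: 11.65
tool_pos: [0.5335, 0.2795, 0.129]
orientation: [[0.104, 0.995, -0.001], [0.995, -0.104, -0.0], [-0.0, -0.001, -1.0]]
wrist_force: [1.2, -1.0, -0.3]
finger_gap: 0.999
grip_force: 0.0
```

servo_tool(targets=[[1,0,0,0.8,0],[1,0,0,0.6,0],[1,0,0,0,0],[1,0,0,0,0],[1,0,0,0,0]])

```text
t: 12.15
tool_pos: [0.5347, 0.2786, 0.0895]
orientation: [[0.105, 0.995, 0.002], [0.995, -0.105, 0.001], [0.001, 0.001, -1.0]]
wrist_force: [1.2, -0.2, -0.8]
finger_gap: 0.997
grip_force: 0.0
```

servo_tool(targets=[[1,0,0,0.8,0],[1,0,0,0.8,0],[1,0,0,0.6,0],[1,0,0,0.26,0],[1,0,0,0,0]])

```text
t: 12.65
tool_pos: [0.5338, 0.2783, 0.0143]
orientation: [[0.105, 0.995, -0.001], [0.995, -0.105, -0.0], [-0.0, -0.001, -1.0]]
wrist_force: [-1.2, 0.3, -0.5]
finger_gap: 0.998
grip_force: 0.0
```

servo_tool(targets=[[0,0,0,0,0],[0,0,0,0,0],[0,0,0,0,0],[0,0,0,0,0],[0,0,0,0,0]], force=60)

```text
t: 13.15
tool_pos: [0.5346, 0.2788, 0.0153]
orientation: [[0.104, 0.995, 0.001], [0.995, -0.104, 0.0], [0.001, 0.001, -1.0]]
wrist_force: [1.1, 0.8, -3.3]
finger_gap: 0.198
grip_force: 58.8
```

servo_tool(targets=[[0,0,0,0,0],[0,0,0,0,0]])

```text
t: 13.35
tool_pos: [0.5346, 0.2788, 0.0151]
orientation: [[0.104, 0.995, 0.001], [0.995, -0.104, 0.0], [0.0, 0.001, -1.0]]
wrist_force: [0.3, -0.1, 4.3]
finger_gap: 0.198
grip_force: 59.9
```

servo_tool(targets=[[0,0,0,-0.3,0],[0,0,0,-0.5,0],[0,0,0,-0.7,0],[0,0,0,-0.8,0],[0,0,0,-0.7,0]])

```text
t: 13.85
tool_pos: [0.5339, 0.2786, 0.1062]
orientation: [[0.104, 0.995, 0.0], [0.995, -0.104, 0.0], [0.0, 0.0, -1.0]]
wrist_force: [0.3, -0.2, -2.1]
finger_gap: 0.195
grip_force: 58.8
```

servo_tool(targets=[[0,-0.4,-0.138,0,0],[0,-0.8,-0.275,0,0],[0,-0.9,-0.31,0,0],[0,-0.9,-0.31,0,0],[0,-0.9,-0.31,0,0]])

```text
t: 14.35
tool_pos: [0.4796, 0.1647, 0.1031]
orientation: [[0.104, 0.995, -0.002], [0.995, -0.104, -0.001], [-0.001, -0.002, -1.0]]
wrist_force: [0.6, -1.2, -2.6]
finger_gap: 0.2
grip_force: 59.0
```

servo_tool(targets=[[0,-0.9,-0.31,0,0],[0,-0.9,-0.31,0,0],[0,-0.9,-0.31,0,0],[0,-0.9,-0.31,0,0],[0,-0.9,-0.31,0,0]])

```text
t: 14.85
tool_pos: [0.4193, 0.0357, 0.1032]
orientation: [[0.104, 0.995, -0.002], [0.995, -0.104, -0.0], [-0.0, -0.002, -1.0]]
wrist_force: [-0.8, -0.2, -2.8]
finger_gap: 0.196
grip_force: 59.0
```

servo_tool(targets=[[0,-0.9,-0.31,0,0],[0,-0.39,-0.13,0,0],[0,0,0,0.5,0],[0,0,0,0.8,0],[0,0,0,0.8,0]])

```text
t: 15.35
tool_pos: [0.404, -0.0003, 0.0406]
orientation: [[0.105, 0.994, 0.001], [0.994, -0.105, 0.0], [0.0, 0.001, -1.0]]
wrist_force: [-0.0, 0.1, -2.6]
finger_gap: 0.197
grip_force: 59.1
```

servo_tool(targets=[[0,0,0,0.8,0],[0,0,0,0.6,0],[0,0,0,0.3,0],[0,0,0,0,0],[0,0,0,0,0]])

```text
t: 15.85
tool_pos: [0.4046, -0.0002, -0.0092]
orientation: [[0.104, 0.995, 0.0], [0.995, -0.104, -0.0], [0.0, 0.0, -1.0]]
wrist_force: [0.1, -0.3, -3.3]
finger_gap: 0.197
grip_force: 58.9
```

servo_tool(targets=[[0,0,0,0.25,0],[0,0,0,0.15,0],[0,0,0,0.04,0],[0,0,0,0,0],[0,0,0,0,0]])

```text
t: 16.35
tool_pos: [0.4044, -0.0002, -0.0227]
orientation: [[0.104, 0.995, 0.0], [0.995, -0.104, -0.0], [-0.0, 0.0, -1.0]]
wrist_force: [0.6, -0.6, -2.5]
finger_gap: 0.194
grip_force: 59.0
```

servo_tool(targets=[[1,0,0,0,0],[1,0,0,0,0],[1,0,0,0,0],[1,0,0,0,0],[1,0,0,0,0]])

```text
t: 16.85
tool_pos: [0.4044, -0.0002, -0.0227]
orientation: [[0.104, 0.995, 0.0], [0.995, -0.104, -0.0], [-0.0, 0.0, -1.0]]
wrist_force: [0.2, 0.6, -0.7]
finger_gap: 0.997
grip_force: 0.0
```

servo_tool(targets=[[1,0,0,0,0],[1,0,0,-0.5,0],[1,0,0,-1,0],[1,0,0,-1,0],[1,0,0,-1,0]])

```text
t: 17.35
tool_pos: [0.4039, -0.0001, 0.0832]
orientation: [[0.104, 0.995, -0.0], [0.995, -0.104, 0.0], [0.0, -0.0, -1.0]]
wrist_force: [0.4, -0.7, 0.1]
finger_gap: 0.993
grip_force: 0.0
```

servo_tool(targets=[[1,0,0,-1,0],[1,0,0,-1,0],[1,0,0,-1,0],[1,0,0,-1,0],[1,0,0,0,0]])

```text
t: 17.85
tool_pos: [0.4071, -0.0007, 0.2069]
orientation: [[0.104, 0.995, 0.008], [0.995, -0.104, -0.002], [-0.001, 0.008, -1.0]]
wrist_force: [0.2, 0.1, -0.0]
finger_gap: 0.998
grip_force: 0.0
```

servo_tool(targets=[[1,0.9,0.31,0,0],[1,0.9,0.31,0,0],[1,0.9,0.31,0,0],[1,0.9,0.31,0,0],[1,0.9,0.31,0,0]])

```text
t: 18.35
tool_pos: [0.4644, 0.1304, 0.2011]
orientation: [[0.104, 0.995, -0.001], [0.995, -0.104, -0.0], [-0.0, -0.001, -1.0]]
wrist_force: [0.7, -0.5, 0.4]
finger_gap: 1.002
grip_force: 0.0
```

servo_tool(targets=[[1,0.9,0.31,0,0],[1,0.9,0.31,0,0],[1,0.9,0.31,0,0],[1,0.9,0.31,0,0],[1,0.9,0.31,0,0]])

```text
t: 18.85
tool_pos: [0.5247, 0.2597, 0.2008]
orientation: [[0.104, 0.995, -0.002], [0.995, -0.104, -0.001], [-0.001, -0.001, -1.0]]
wrist_force: [0.2, -0.9, 1.0]
finger_gap: 1.0
grip_force: 0.0
```

servo_tool(targets=[[1,0.69,0.23,0,0],[1,0,0,0,-0.5],[1,0,0,0,-1],[1,0,0,0,-1],[1,0,0,0,-1]])

```text
t: 19.35
tool_pos: [0.5333, 0.2785, 0.2007]
orientation: [[-0.143, 0.99, -0.002], [0.99, 0.143, -0.001], [-0.0, -0.002, -1.0]]
wrist_force: [-1.2, -0.4, 0.1]
finger_gap: 1.001
grip_force: 0.0
```

servo_tool(targets=[[1,0,0,0,-1],[1,0,0,0,-1],[1,0,0,0,-1],[1,0,0,0,-1],[1,0,0,0,-1]])

```text
t: 19.85
tool_pos: [0.5333, 0.2784, 0.2008]
orientation: [[-0.472, 0.881, -0.002], [0.881, 0.472, -0.001], [0.0, -0.002, -1.0]]
wrist_force: [-0.3, -0.4, -0.8]
finger_gap: 1.005
grip_force: 0.0
```

servo_tool(targets=[[1,0,0,0,-1],[1,0,0,0,-1],[1,0,0,0,-1],[1,0,0,0,-1],[1,0,0,0,-1]])

```text
t: 20.35
tool_pos: [0.5334, 0.2784, 0.2008]
orientation: [[-0.745, 0.667, -0.002], [0.667, 0.745, -0.001], [0.001, -0.002, -1.0]]
wrist_force: [0.8, 0.2, 0.8]
finger_gap: 1.001
grip_force: 0.0
```

servo_tool(targets=[[1,0,0,0,-1],[1,0,0,0,-1],[1,0,0,0,-1],[1,0,0,0,-1],[1,0,0,0,-1]])

```text
t: 20.85
tool_pos: [0.5334, 0.2784, 0.2008]
orientation: [[-0.928, 0.372, -0.002], [0.372, 0.928, -0.001], [0.001, -0.001, -1.0]]
wrist_force: [0.6, 0.2, 0.0]
finger_gap: 0.998
grip_force: 0.0
```

servo_tool(targets=[[1,0,0,0,-1],[1,0,0,0,-1],[1,0,0,0,-1],[1,0,0,0,-1],[1,0,0,0,0]])

```text
t: 21.35
tool_pos: [0.5334, 0.2784, 0.2009]
orientation: [[-0.995, 0.104, -0.002], [0.104, 0.995, -0.001], [0.002, -0.001, -1.0]]
wrist_force: [0.3, -0.3, -0.3]
finger_gap: 1.004
grip_force: 0.0
```

servo_tool(targets=[[1,0,0,0,0],[1,0,0,0,0]])

```text
t: 21.55
tool_pos: [0.5337, 0.2785, 0.2017]
orientation: [[-0.994, 0.106, -0.001], [0.106, 0.994, -0.0], [0.001, -0.0, -1.0]]
wrist_force: [0.3, -0.5, 0.0]
finger_gap: 0.993
grip_force: 0.0
```

Run:
```python
from h import *
s=get_state(); print(s['t'],np.round(s['tool_pos'],4),np.round(s['orientation'],4).tolist(),np.round(s['joint_positions'],1))
c=read_camera('wrist'); np.savez('pics/w4.npz',**c)
cv2.imwrite('pics/w4.png',c['pixels'][:,:,::-1])
```

```text
21.55 [0.5337 0.2785 0.2017] [[-0.9944, 0.1056, -0.0007], [0.1056, 0.9944, -0.0002], [0.0006, -0.0003, -1.0]] [ 20.1   9.4  90.8   0.   79.9 -63.9]
```

View pics/w4.png

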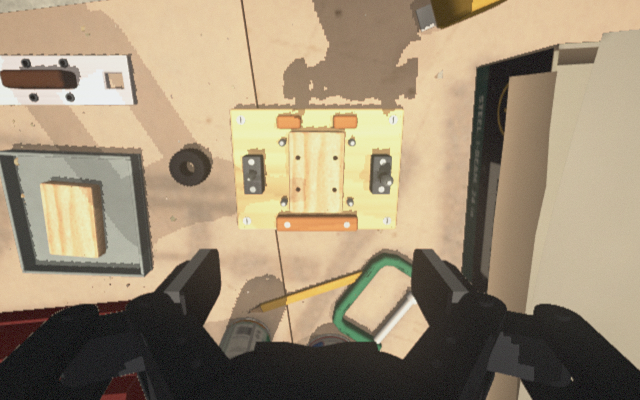

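The wrist view shows the drilled piece in the nest at (317,172), seats at (253,174) and (381,174), the knob at (190,166), the plate lying at (65,80) and the fresh piece at (72,218).

```bash
cat >> h.py <<'E'
def cont(c,m,zp,n):
    k=max(cv2.findContours(m.astype(np.uint8),cv2.RETR_EXTERNAL,cv2.CHAIN_APPROX_NONE)[0],key=cv2.contourArea)[:,0].astype(float)
    q=ray(c,k,zp)*1000; r=cv2.minAreaRect(q.astype(np.float32)); e=cv2.fitEllipse(q.astype(np.float32))
    print(n,'rect',np.round(r[0],1),np.round(r[1],1),round(r[2],2),'ell',np.round(e[0],1),np.round(e[1],1))
E
python3 - <<'E'
from h import *
c=dict(np.load('pics/w4.npz'));p=cloud(c);hsv=cv2.cvtColor(c['pixels'],cv2.COLOR_RGB2HSV)
H,S,V=[hsv[...,i].astype(int) for i in range(3)];x,y,z=p[...,0],p[...,1],p[...,2]
R=np.arange(400)[:,None];C=np.arange(640)[None]
w=lambda a,b,d,e:(C>a)&(C<b)&(R>d)&(R<e)
def op(m): return cv2.morphologyEx(m.astype(np.uint8),cv2.MORPH_OPEN,np.ones((5,5)))
cont(c,op(w(275,360,122,222)&(z>.027)&(z<.042)),.035,'piece')
cont(c,w(222,412,98,242)&(z>.010),.018,'jig')
cont(c,w(165,215,140,192)&(z>.012),.022,'knob')
cont(c,op(w(36,110,172,265)&(z>.013)&(S>60)),.021,'blank')
print('grey seats z',np.median(z[168:180,246:250]),'tray corners',ray(c,[(20,274),(151,277),(139,152)],.022))
for n in ('scene','side'):
    s=dict(np.load(f'pics/{n}0.npz'))
E
```

```text
piece rect [531.  279.6] [59.2 88.3] 83.34 ell [531.  279.7] [ 66.7 106.5]
jig rect [534.1 279.9] [188.  142.5] 83.99 ell [533. 280.] [161.  224.4]
knob rect [512.4 137.8] [42.4 41.9] 77.11 ell [512.5 137.6] [40.5 42.6]
blank rect [558. -22.] [42.2 89.2] 79.62 ell [559.1 -21.7] [45.3 95.6]
grey seats z 0.037855165703324506 tray corners [[ 0.61990751 -0.09462942]
 [ 0.64074254  0.06412103]
 [ 0.48918878  0.08763376]]
```

servo_tool(targets=[[1,0.07,0.03,0.8,0],[1,0,0,1,0],[1,0,0,1,0],[1,0,0,1,0],[1,0,0,1,0]])

```text
t: 22.1
tool_pos: [0.5319, 0.2797, 0.0571]
orientation: [[-0.994, 0.105, 0.0], [0.105, 0.994, 0.0], [-0.0, 0.0, -1.0]]
wrist_force: [0.4, 0.2, 0.8]
finger_gap: 0.999
grip_force: 0.0
```

servo_tool(targets=[[1,0,0,1,0],[1,0,0,0.8,0],[1,0,0,0.5,0],[1,0,0,0.33,0],[1,0,0,0,0]])

```text
t: 22.6
tool_pos: [0.5324, 0.2796, -0.018]
orientation: [[-0.995, 0.103, -0.0], [0.103, 0.995, -0.0], [0.0, -0.001, -1.0]]
wrist_force: [-11.8, -7.0, 15.7]
finger_gap: 1.002
grip_force: 9.2
```

servo_tool(targets=[[1,0,0,0,0],[0,0,0,0,0],[0,0,0,0,0],[0,0,0,0,0],[0,0,0,0,0]], force=35)

```text
t: 23.1
tool_pos: [0.5345, 0.2807, -0.0178]
orientation: [[-0.995, 0.105, 0.005], [0.105, 0.995, 0.002], [-0.005, 0.002, -1.0]]
wrist_force: [-0.6, 0.2, 11.1]
finger_gap: 0.695
grip_force: 36.2
```

servo_tool(targets=[[0,0,0,-0.2,0],[0,0,0,-0.4,0],[0,0,0,-0.8,0],[0,0,0,-0.8,0],[0,0,0,-0.8,0]])

```text
t: 23.6
tool_pos: [0.5315, 0.2795, 0.0705]
orientation: [[-0.995, 0.104, -0.001], [0.104, 0.995, -0.0], [0.001, -0.0, -1.0]]
wrist_force: [-0.6, 0.1, -0.7]
finger_gap: 0.688
grip_force: 39.0
```

servo_tool(targets=[[0,0,0,-0.4,0],[0,0,0,0,0],[0,0,0,0,0]])

```text
t: 23.9
tool_pos: [0.5315, 0.2795, 0.0807]
orientation: [[-0.995, 0.104, -0.001], [0.104, 0.995, -0.0], [0.001, -0.0, -1.0]]
wrist_force: [-0.1, 0.5, -1.1]
finger_gap: 0.696
grip_force: 39.1
```

Run:
```python
from h import *
c=read_camera('wrist'); np.savez('pics/w5.npz',**c)
cv2.imwrite('pics/w5.png',c['pixels'][:,:,::-1])
s=get_state(); print(s['t'],np.round(s['tool_pos'],4),np.round(s['orientation'],4).tolist(),s['wrist_force'])
```

```text
23.95 [0.5309 0.2793 0.08  ] [[-0.9946, 0.1042, -0.0021], [0.1042, 0.9946, -0.0007], [0.002, -0.001, -1.0]] [ 0.36534889  0.12233335 -0.70045704]
```

View pics/w5.png

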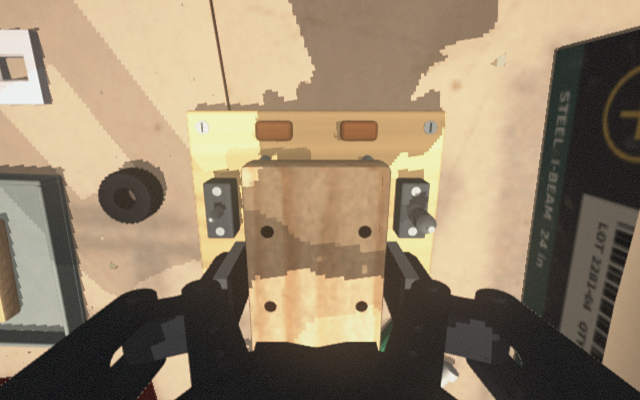

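The wrist view shows the drilled piece held squarely (corners (245,165) and (388,165)), the nest empty beneath it. Next I'll measure the finished tray from the fixed cameras.

Run:
```python
from h import *
for n in ('scene','side'):
    c=dict(np.load(f'pics/{n}0.npz'));p=cloud(c);x,y,z=p[...,0],p[...,1],p[...,2]
    hsv=cv2.cvtColor(c['pixels'],cv2.COLOR_RGB2HSV).astype(int)
    for t,(y0,y1) in {'fin':(-.42,-.16),'blank':(-.13,.13)}.items():
        m=(y>y0)&(y<y1)&(x>.42)&(x<.66)&(z<.03)&(z>-.01)&(hsv[...,1]<60)
        m=cv2.morphologyEx(m.astype(np.uint8),cv2.MORPH_CLOSE,np.ones((3,3)))
        cont(c,m,.022,n+' '+t)
    m=(y>-.6)&(y<-.38)&(x>.3)&(x<.6)&(z>.006)&(z<.03);print('pl',rect(m,p), y[m].max())
```

```text
scene fin rect [ 523.2 -289.1] [163.  162.4] 0.2 ell [ 523.3 -289.3] [181.8 189.8]
scene blank rect [511.8  -2.7] [186.7 245.7] 78.36 ell [532.7  -2.5] [183.6 256.5]
pl (array([ 446.2, -497.4]), array([205.2, 291.3]), 90.0, 1232) -0.39478950313269456
side fin rect [ 528.8 -274. ] [151.9 155. ] 3.9 ell [ 528.4 -269.9] [155.1 171.1]
side blank rect [554.7  -2.5] [150.9 146.3] 81.67 ell [553.6   2.2] [156.1 168.2]
pl (array([ 451. , -495.4]), array([297.4, 208.1]), 0.1, 465) -0.39138129258069165
```

servo_tool(targets=[[0,0,-0.3,-0.6,0],[0,-0.02,-0.6,-0.6,0],[0,-0.02,-0.8,-0.6,0],[0,-0.02,-0.9,-0.6,0],[0,-0.02,-0.9,-0.6,0]])

```text
t: 24.45
tool_pos: [0.522, 0.174, 0.1699]
orientation: [[-0.995, 0.104, -0.003], [0.104, 0.995, -0.001], [0.003, -0.001, -1.0]]
wrist_force: [0.8, -1.3, 0.4]
finger_gap: 0.694
grip_force: 39.1
```

servo_tool(targets=[[0,-0.02,-0.9,-0.4,0],[0,-0.02,-0.9,-0.4,0],[0,-0.02,-0.9,-0.2,0],[0,-0.02,-0.9,0,0],[0,-0.02,-0.9,0,0]])

```text
t: 24.95
tool_pos: [0.5113, 0.0394, 0.1999]
orientation: [[-0.995, 0.104, -0.002], [0.104, 0.995, 0.0], [0.002, -0.0, -1.0]]
wrist_force: [-0.2, -0.7, -0.6]
finger_gap: 0.691
grip_force: 39.1
```

servo_tool(targets=[[0,-0.02,-0.9,0,0],[0,-0.02,-0.9,0,0],[0,-0.02,-0.9,0,0],[0,-0.02,-0.9,0,0],[0,-0.02,-0.9,0,0]])

```text
t: 25.45
tool_pos: [0.5001, -0.0949, 0.1994]
orientation: [[-0.995, 0.104, -0.003], [0.104, 0.995, 0.001], [0.003, 0.001, -1.0]]
wrist_force: [0.5, 0.7, -1.3]
finger_gap: 0.692
grip_force: 39.1
```

servo_tool(targets=[[0,0,0,0,0],[0,0,0,0,0],[0,0,0,0,0]])

```text
t: 25.75
tool_pos: [0.5008, -0.0933, 0.2003]
orientation: [[-0.995, 0.104, -0.002], [0.104, 0.995, 0.001], [0.002, 0.001, -1.0]]
wrist_force: [-0.5, -0.1, -0.4]
finger_gap: 0.692
grip_force: 39.1
```

Run:
```python
from h import *
c=read_camera('wrist'); np.savez('pics/w6.npz',**c)
cv2.imwrite('pics/w6.png',c['pixels'][:,:,::-1])
s=get_state(); print(s['t'],np.round(s['tool_pos'],4),np.round(s['orientation'],4).tolist(),s['finger_gap'])
```

```text
25.8 [ 0.501  -0.0932  0.2006] [[-0.9946, 0.1033, -0.0011], [0.1033, 0.9946, 0.0007], [0.0012, 0.0006, -1.0]] 0.6917027496885058
```

View pics/w6.png

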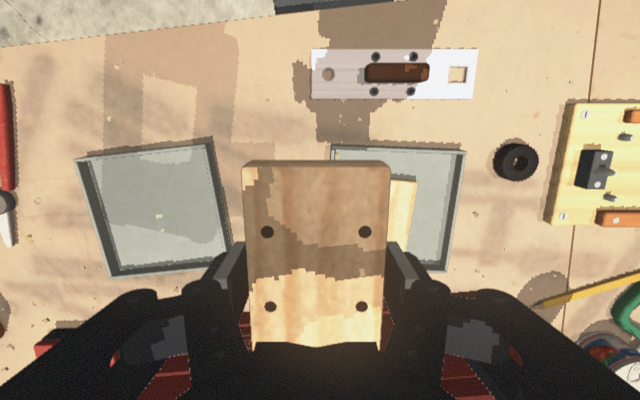

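The view shows the empty tray at left with rim corners (76,158), (211,138) and (110,276), the plate at (395,73), and the knob at (516,160).

Run:
```python
from h import *
c=dict(np.load('pics/w6.npz'))
q=ray(c,[(76,158),(211,138),(110,276)],.022);print(q)
a,b,d=q; print('ctr',(b+d)/2,'sides',np.linalg.norm(b-a),np.linalg.norm(d-a),'angles',np.degrees(np.arctan2(*(b-a)[::-1])),np.degrees(np.arctan2(*(d-a)[::-1])))
```

```text
[[ 0.45559371 -0.35391939]
 [ 0.44951717 -0.20166813]
 [ 0.60061659 -0.3556973 ]]
ctr [ 0.52506688 -0.27868271] sides 0.15237247688381572 0.14503377245365526 angles 92.28553504378691 -0.7023825647195612
```

servo_tool(targets=[[0,-0.21,-0.87,0,0],[0,-0.21,-0.87,0,0],[0,-0.21,-0.87,0,0],[0,-0.21,-0.87,0,0],[0,-0.21,-0.87,0,0]])

```text
t: 26.3
tool_pos: [0.5194, -0.2271, 0.2011]
orientation: [[-0.995, 0.103, -0.0], [0.103, 0.995, 0.0], [0.0, 0.0, -1.0]]
wrist_force: [1.1, -0.4, 0.0]
finger_gap: 0.689
grip_force: 39.1
```

servo_tool(targets=[[0,-0.21,-0.87,0,0],[0,-0.22,-0.87,0,0],[0,0,0,0.6,0],[0,0,0,1,0],[0,0,0,1,0]])

```text
t: 26.8
tool_pos: [0.5272, -0.28, 0.1228]
orientation: [[-0.995, 0.103, 0.001], [0.103, 0.995, -0.001], [-0.001, -0.0, -1.0]]
wrist_force: [0.8, -0.2, -0.8]
finger_gap: 0.69
grip_force: 39.1
```

servo_tool(targets=[[0,0,0,1,0],[0,0,0,1,0],[0,0,0,1,0],[0,0,0,0.8,0],[0,0,0,0.5,0]])

```text
t: 27.3
tool_pos: [0.5254, -0.2785, -0.0083]
orientation: [[-0.995, 0.103, -0.003], [0.103, 0.995, 0.002], [0.003, 0.002, -1.0]]
wrist_force: [-0.4, 0.2, -0.9]
finger_gap: 0.693
grip_force: 39.1
```

servo_tool(targets=[[0,0,0,0.3,0],[0,0,0,0.2,0],[0,0,0,0.1,0],[0,0,0,0,0],[0,0,0,0,0]])

```text
t: 27.8
tool_pos: [0.527, -0.281, -0.0227]
orientation: [[-0.995, 0.104, 0.001], [0.104, 0.995, -0.001], [-0.001, -0.001, -1.0]]
wrist_force: [-0.4, 0.1, -0.2]
finger_gap: 0.689
grip_force: 39.1
```

servo_tool(targets=[[0,0,0,0.12,0],[0,0,0,0.1,0],[0,0,0,0.05,0],[0,0,0,0,0],[0,0,0,0,0]])

```text
t: 28.3
tool_pos: [0.5263, -0.2805, -0.0317]
orientation: [[-0.995, 0.104, 0.0], [0.104, 0.995, -0.0], [-0.0, -0.0, -1.0]]
wrist_force: [-1.3, 0.3, 1.9]
finger_gap: 0.695
grip_force: 39.3
```

servo_tool(targets=[[1,0,0,0,0],[1,0,0,0,0],[1,0,0,0,0],[1,0,0,0,0],[1,0,0,0,0]])

```text
t: 28.8
tool_pos: [0.5263, -0.2805, -0.0318]
orientation: [[-0.995, 0.104, -0.0], [0.104, 0.995, -0.0], [0.0, -0.0, -1.0]]
wrist_force: [1.0, -0.3, -0.3]
finger_gap: 1.005
grip_force: 0.0
```

servo_tool(targets=[[1,0,0,-0.4,0],[1,0,0,-0.8,0],[1,0,0,-1,0],[1,0,0,-1,0],[1,0,0,-1,0]])

```text
t: 29.3
tool_pos: [0.5264, -0.2805, 0.0964]
orientation: [[-0.995, 0.104, 0.001], [0.104, 0.995, -0.0], [-0.001, -0.0, -1.0]]
wrist_force: [1.3, 0.1, 0.3]
finger_gap: 1.005
grip_force: 0.0
```

servo_tool(targets=[[1,0,0,-1,0],[1,0,0,-1,0],[1,0,0,-1,0],[1,0,0,-0.5,0],[1,0,0,0,0]])

```text
t: 29.8
tool_pos: [0.5278, -0.2815, 0.2027]
orientation: [[-0.995, 0.104, 0.005], [0.104, 0.995, -0.004], [-0.005, -0.003, -1.0]]
wrist_force: [0.2, -0.2, 0.4]
finger_gap: 0.998
grip_force: 0.0
```

servo_tool(targets=[[1,0,0.9,0,0],[1,0,0.9,0,0],[1,0,0.9,0,0],[1,0,0.9,0,0],[1,0,0.9,0,0]])

```text
t: 30.3
tool_pos: [0.5392, -0.1447, 0.1969]
orientation: [[-0.995, 0.104, -0.003], [0.104, 0.995, 0.001], [0.003, 0.001, -1.0]]
wrist_force: [-1.0, -0.5, -0.9]
finger_gap: 0.999
grip_force: 0.0
```

servo_tool(targets=[[1,-0.3,0.9,0,0],[1,-0.3,0.9,0,0],[1,0,0,0,0],[1,0,0,0,0],[1,0,0,0,0]])

```text
t: 30.8
tool_pos: [0.5631, -0.0949, 0.198]
orientation: [[-0.995, 0.105, -0.002], [0.105, 0.995, 0.0], [0.002, -0.0, -1.0]]
wrist_force: [-0.5, 0.9, 0.1]
finger_gap: 1.0
grip_force: 0.0
```

Run:
```python
from h import *
c=read_camera('wrist'); np.savez('pics/w7.npz',**c)
cv2.imwrite('pics/w7.png',c['pixels'][:,:,::-1])
s=get_state(); print(s['t'],np.round(s['tool_pos'],4),np.round(s['orientation'],4).tolist(),s['finger_gap'])
```

```text
30.85 [ 0.5632 -0.0952  0.1983] [[-0.9945, 0.1052, -0.0014], [0.1052, 0.9945, 0.0001], [0.0014, -0.0, -1.0]] 0.9963784347349494
```

View pics/w7.png

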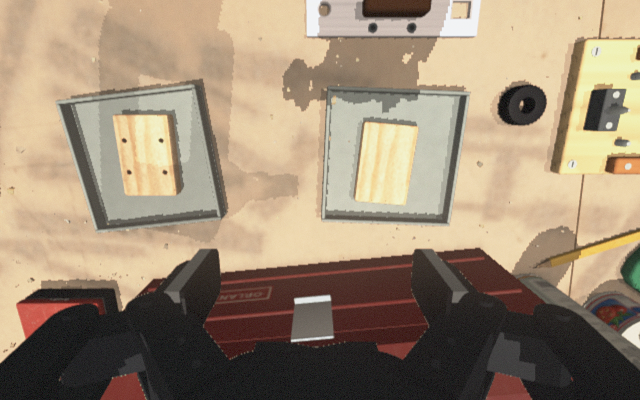

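The drilled piece lies flat in the finished tray at (148,155). The fresh piece is clear at (387,163), turned a few degrees.

Run:
```python
from h import *
c=dict(np.load('pics/w7.npz'));p=cloud(c);hsv=cv2.cvtColor(c['pixels'],cv2.COLOR_RGB2HSV)
H,S,V=[hsv[...,i].astype(int) for i in range(3)];x,y,z=p[...,0],p[...,1],p[...,2]
R=np.arange(400)[:,None];C=np.arange(640)[None]
w=lambda a,b,d,e:(C>a)&(C<b)&(R>d)&(R<e)
op=lambda m: cv2.morphologyEx(m.astype(np.uint8),cv2.MORPH_OPEN,np.ones((5,5)))
cont(c,op(w(345,425,110,215)&(z>.012)&(S>50)),.021,'blank')
cont(c,op(w(105,185,100,205)&(z>.012)&(S>50)),.021,'drilled')
print(np.median(z[140:190,370:400]),np.median(z[130:180,130:165]))
print('tray',ray(c,[(330,87),(469,92),(321,220),(450,222)],.022))
```

```text
blank rect [558.7 -25.3] [45.2 89. ] 80.79 ell [562.7 -22.7] [46.7 87. ]
drilled rect [ 523.8 -277. ] [62.  87.8] 84.04 ell [ 526.  -278.9] [69.4 97.1]
0.020285129963999504 0.02025387168703824
tray [[ 0.47302976 -0.07003766]
 [ 0.49295767  0.07345906]
 [ 0.6168672  -0.09379153]
 [ 0.63482735  0.05458204]]
```

Run:
```python
from h import *
c=dict(np.load('pics/w7.npz'));p=cloud(c);z=p[...,2]
m=np.zeros((400,640),np.uint8);m[108:212,346:428]=(z[108:212,346:428]>.013)
m=cv2.morphologyEx(m,cv2.MORPH_OPEN,np.ones((5,5)))
cont(c,m,.021,'blank');print(m.sum())
q=ray(c,[(363,120),(418,126),(409,205),(355,201)],.021);print(q,q.mean(0))
```

```text
blank rect [560.2 -17.3] [60. 89.] 79.08 ell [559.9 -17.2] [ 67.8 105.8]
4334
[[ 0.50981326 -0.03802598]
 [ 0.52217864  0.02023778]
 [ 0.60965167  0.00818464]
 [ 0.59848543 -0.05295825]] [ 0.56003225 -0.01564045]
```

servo_tool(targets=[[0.88,0,0,0,0.6],[0.88,0,0,0,0.6],[0.88,0.2,0.86,0,0],[0.88,0.2,0.86,0.3,0],[0.88,0.21,0.87,0.8,0]])

```text
t: 31.35
tool_pos: [0.5622, -0.0155, 0.1684]
orientation: [[-0.982, 0.189, 0.005], [0.189, 0.982, -0.001], [-0.005, -0.0, -1.0]]
wrist_force: [0.6, -0.4, -0.0]
finger_gap: 0.88
grip_force: 0.0
```

servo_tool(targets=[[0.88,0,0,1,0],[0.88,0,0,1,0],[0.88,0,0,1,0],[0.88,0,0,0,0],[0.88,0,0,0,0]])

```text
t: 31.85
tool_pos: [0.56, -0.0153, 0.0762]
orientation: [[-0.982, 0.188, -0.001], [0.188, 0.982, 0.0], [0.001, -0.0, -1.0]]
wrist_force: [1.0, 0.1, 0.3]
finger_gap: 0.88
grip_force: 0.0
```

Now down 0.106 to −0.030.

servo_tool(targets=[[0.88,0,0,1,0],[0.88,0,0,0.9,0],[0.88,0,0,0.8,0],[0.88,0,0,0.5,0],[0.88,0,0,0.3,0]])

```text
t: 32.35
tool_pos: [0.5613, -0.0151, -0.0284]
orientation: [[-0.982, 0.188, 0.001], [0.188, 0.982, -0.0], [-0.001, -0.0, -1.0]]
wrist_force: [0.3, 1.0, 0.4]
finger_gap: 0.884
grip_force: 0.0
```

servo_tool(targets=[[0.88,0,0,0.03,0],[0.88,0,0,0,0]])

```text
t: 32.55
tool_pos: [0.5615, -0.0149, -0.0286]
orientation: [[-0.982, 0.187, 0.002], [0.187, 0.982, -0.0], [-0.002, 0.0, -1.0]]
wrist_force: [0.2, 0.6, -0.5]
finger_gap: 0.875
grip_force: 0.0
```

servo_tool(targets=[[0,0,0,0,0],[0,0,0,0,0],[0,0,0,0,0],[0,0,0,0,0],[0,0,0,0,0]], force=35)

```text
t: 33.05
tool_pos: [0.562, -0.0148, -0.0281]
orientation: [[-0.982, 0.187, 0.003], [0.187, 0.982, -0.0], [-0.003, 0.0, -1.0]]
wrist_force: [-0.6, 0.1, 6.4]
finger_gap: 0.688
grip_force: 38.5
```

servo_tool(targets=[[0,0,0,-0.3,0],[0,0,0,-0.6,0],[0,0,0,-0.8,0],[0,0,0,-0.9,-0.6],[0,0,0,-0.9,-0.61]])

```text
t: 33.55
tool_pos: [0.5599, -0.0145, 0.0765]
orientation: [[-0.995, 0.102, -0.001], [0.102, 0.995, 0.0], [0.001, 0.0, -1.0]]
wrist_force: [0.8, 0.3, -0.3]
finger_gap: 0.692
grip_force: 37.9
```

servo_tool(targets=[[0,0.1,0.5,-0.6,0],[0,0.16,0.8,-0.2,0],[0,0.16,0.84,0,0],[0,0.16,0.84,0,0],[0,0.16,0.84,0,0]])

```text
t: 34.05
tool_pos: [0.5499, 0.1026, 0.0999]
orientation: [[-0.995, 0.104, 0.0], [0.104, 0.995, 0.0], [-0.0, 0.0, -1.0]]
wrist_force: [0.4, 0.0, -0.2]
finger_gap: 0.689
grip_force: 37.9
```

servo_tool(targets=[[0,0.17,0.84,0,0],[0,0.17,0.84,0,0],[0,0.17,0.84,0,0],[0,0.17,0.84,0,0],[0,0.17,0.84,0,0]])

```text
t: 34.55
tool_pos: [0.5375, 0.2306, 0.0997]
orientation: [[-0.995, 0.103, -0.0], [0.103, 0.995, -0.0], [0.0, -0.0, -1.0]]
wrist_force: [0.7, -0.2, 0.1]
finger_gap: 0.691
grip_force: 37.9
```

servo_tool(targets=[[0,0.17,0.84,0,0],[0,0.14,0.81,0,0],[0,0,0,0,0],[0,0,0,0,0],[0,0,0,0,0]])

```text
t: 35.05
tool_pos: [0.5337, 0.279, 0.0993]
orientation: [[-0.995, 0.104, -0.0], [0.104, 0.995, -0.001], [0.0, -0.001, -1.0]]
wrist_force: [-0.6, -0.0, -0.8]
finger_gap: 0.691
grip_force: 37.9
```

Run:
```python
from h import *
c=read_camera('wrist'); np.savez('pics/w8.npz',**c)
cv2.imwrite('pics/w8.png',c['pixels'][:,:,::-1])
s=get_state(); print(s['t'],np.round(s['tool_pos'],4),np.round(s['orientation'],4).tolist(),s['finger_gap'])
```

```text
35.1 [0.5339 0.2788 0.0993] [[-0.9945, 0.1044, -0.0002], [0.1044, 0.9945, -0.0004], [0.0002, -0.0004, -1.0]] 0.6883001716991232
```

View pics/w8.png

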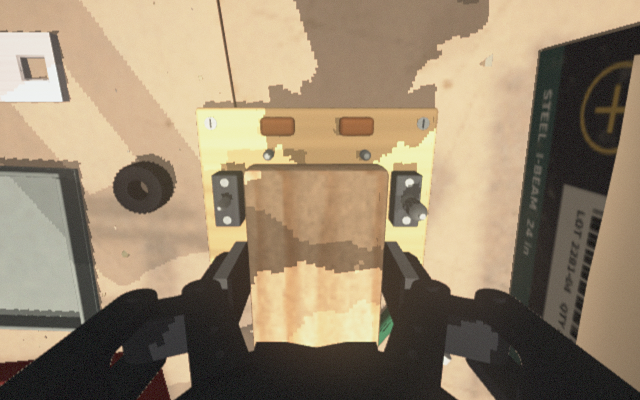

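The fresh piece is held squarely above the nest (far edge at row 168, columns 247 to 387), seats at (228,200) and (407,200).

Run:
```python
from h import *
ex=np.array([.9946,-.104]);ey=np.array([.104,.9946])
for f,zt,tc in (('w5',.133,(.5312,.2794)),('w8',.1487,(.5339,.2788))):
    c=dict(np.load(f'pics/{f}.npz'));p=cloud(c);z=p[...,2]
    m=(z>zt-.012)&(z<zt+.012);C=np.arange(640)
    rows=[np.argmax(m[150:200,u])+150 for u in range(270,365,5)]
    r=np.median(rows); cols=[np.flatnonzero(m[215,:])[[0,-1]]]
    q=ray(c,[(320,r)],zt)[0]; lr=ray(c,[(cols[0][0],215),(cols[0][1],215)],zt)
    print(f,r,cols,'z',np.median(z[180:230,300:340]),'edge x',(q-tc)@ex,'ctr y',((lr-tc)@ey), 'jig ctr rel', (np.array([.534,.2795])-tc)@ex)
```

```text
w5 161.0 [array([243, 388])] z 0.13280790606213327 edge x -0.048872873001094226 ctr y [-0.02872935  0.02969682] jig ctr rel 0.00277448000000002
w8 165.0 [array([245, 385])] z 0.14763877143191995 edge x -0.047306649657464235 ctr y [-0.02856492  0.029166  ] jig ctr rel 2.6659999999985525e-05
```

servo_tool(targets=[[0,-0.035,0.02,0.6,0],[0,0,0,0.8,0],[0,0,0,0.8,0],[0,0,0,0.6,0],[0,0,0,0.4,0]])

```text
t: 35.6
tool_pos: [0.5342, 0.2789, 0.0017]
orientation: [[-0.994, 0.105, -0.002], [0.105, 0.994, -0.001], [0.002, -0.001, -1.0]]
wrist_force: [-0.2, 0.3, -1.1]
finger_gap: 0.692
grip_force: 37.9
```

servo_tool(targets=[[0,0,0,0.2,0],[0,0,0,0.2,0],[0,0,0,0.13,0],[0,0,0,0,0],[0,0,0,0,0]])

```text
t: 36.1
tool_pos: [0.5354, 0.2805, -0.012]
orientation: [[-0.995, 0.103, 0.001], [0.103, 0.995, 0.0], [-0.001, 0.0, -1.0]]
wrist_force: [0.1, -0.0, -0.4]
finger_gap: 0.688
grip_force: 37.9
```

servo_tool(targets=[[0,0,0,0.05,0],[0,0,0,0,0],[0,0,0,0,0]])

```text
t: 36.4
tool_pos: [0.535, 0.2804, -0.0139]
orientation: [[-0.995, 0.103, 0.0], [0.103, 0.995, 0.0], [-0.0, 0.0, -1.0]]
wrist_force: [-0.7, 0.5, -0.6]
finger_gap: 0.69
grip_force: 37.9
```

servo_tool(targets=[[0.85,0,0,0,0],[0.85,0,0,0,0],[0.85,0,0,0,0],[0.85,0,0,0,0],[0.85,0,0,-0.4,0]])

```text
t: 36.9
tool_pos: [0.5332, 0.2796, -0.0035]
orientation: [[-0.995, 0.104, -0.003], [0.104, 0.995, -0.001], [0.003, -0.002, -1.0]]
wrist_force: [-0.1, -1.0, 1.1]
finger_gap: 0.85
grip_force: 0.0
```

servo_tool(targets=[[0.85,0,0,-0.8,0],[1,0,0,-1,0],[1,0,0,-1,0],[1,0,0,-1,0],[1,0,0,-1,0]])

```text
t: 37.4
tool_pos: [0.535, 0.2803, 0.1443]
orientation: [[-0.995, 0.104, 0.001], [0.104, 0.995, 0.0], [-0.001, 0.0, -1.0]]
wrist_force: [0.9, 0.6, -0.8]
finger_gap: 1.0
grip_force: 0.0
```

servo_tool(targets=[[1,0,0,-1,0],[1,0,0,-0.8,0],[1,0,0,0,0],[1,0,0,0,0],[1,0,0,0,0]])

```text
t: 37.9
tool_pos: [0.534, 0.2799, 0.1945]
orientation: [[-0.995, 0.103, -0.002], [0.103, 0.995, -0.001], [0.002, -0.001, -1.0]]
wrist_force: [-0.0, 0.1, -0.7]
finger_gap: 1.0
grip_force: 0.0
```

Run:
```python
from h import *
c=read_camera('wrist'); np.savez('pics/w9.npz',**c)
cv2.imwrite('pics/w9.png',c['pixels'][:,:,::-1])
s=get_state(); print(s['t'],np.round(s['tool_pos'],4),np.round(s['orientation'],4).tolist(),s['finger_gap'])
p=cloud(c);z=p[...,2];R=np.arange(400)[:,None];C=np.arange(640)[None]
w=lambda a,b,d,e:(C>a)&(C<b)&(R>d)&(R<e)
op=lambda m: cv2.morphologyEx(m.astype(np.uint8),cv2.MORPH_OPEN,np.ones((5,5)))
cont(c,op(w(275,360,122,222)&(z>.027)&(z<.042)),.035,'piece')
cont(c,w(165,215,140,192)&(z>.012),.022,'knob')
print('top z',[round(float(np.median(z[a:a+8,b:b+8])),4) for a in (140,195) for b in (297,330)])
```

```text
37.95 [0.5339 0.2799 0.1942] [[-0.9946, 0.1035, -0.0027], [0.1036, 0.9946, -0.001], [0.0026, -0.0013, -1.0]] 0.999067815773901
piece rect [534.  280.8] [59.3 88.6] 84.12 ell [533.8 280.5] [ 66.1 107.7]
knob rect [512.7 138.5] [41.6 42.2] 77.12 ell [512.5 137.8] [40.7 42.2]
top z [0.0341, 0.0343, 0.0342, 0.0341]
```

View pics/w9.png

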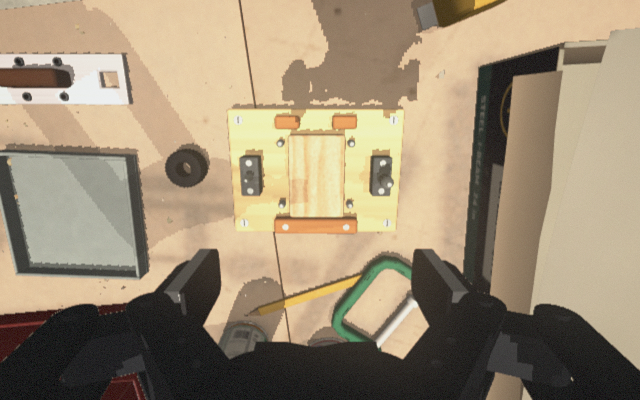

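The fresh piece sits flat in the nest at (316,176). Now back to the plate, turning 90° on the way.

servo_tool(targets=[[1,0.303,-0.885,0,0],[1,0.303,-0.885,0,0],[1,0.303,-0.885,0,0],[1,0.303,-0.885,0,0],[1,0.303,-0.885,0,0]])

```text
t: 38.45
tool_pos: [0.4745, 0.1519, 0.1943]
orientation: [[-0.995, 0.103, -0.003], [0.103, 0.995, -0.0], [0.003, -0.001, -1.0]]
wrist_force: [-0.3, 0.1, 0.2]
finger_gap: 0.996
grip_force: 0.0
```

servo_tool(targets=[[1,0.303,-0.885,0,0],[1,0.303,-0.885,0,0],[1,0.303,-0.885,0,0],[1,0.303,-0.885,0,0],[1,0.303,-0.885,0,0]])

```text
t: 38.95
tool_pos: [0.4156, 0.0249, 0.1946]
orientation: [[-0.995, 0.103, -0.002], [0.103, 0.995, 0.0], [0.002, 0.0, -1.0]]
wrist_force: [0.1, -0.0, 0.0]
finger_gap: 1.002
grip_force: 0.0
```

servo_tool(targets=[[1,0.303,-0.885,0,0],[1,0,0,0,0.5],[1,0,0,0,1],[1,0,0,0,1],[1,0,0,0,1]])

```text
t: 39.45
tool_pos: [0.4043, 0.0002, 0.1946]
orientation: [[-0.939, 0.344, -0.003], [0.344, 0.939, 0.0], [0.003, -0.0, -1.0]]
wrist_force: [0.8, 0.1, -0.4]
finger_gap: 1.002
grip_force: 0.0
```

servo_tool(targets=[[1,0,0,0,1],[1,0,0,0,1],[1,0,0,0,1],[1,0,0,0,1],[1,0,0,0,1]])

```text
t: 39.95
tool_pos: [0.4044, 0.0003, 0.1945]
orientation: [[-0.765, 0.644, -0.003], [0.644, 0.765, 0.001], [0.002, -0.001, -1.0]]
wrist_force: [-0.6, 0.4, -0.4]
finger_gap: 0.999
grip_force: 0.0
```

servo_tool(targets=[[1,0,0,0,1],[1,0,0,0,1],[1,0,0,0,1],[1,0,0,0,1],[1,0,0,0,1]])

```text
t: 40.45
tool_pos: [0.4044, 0.0003, 0.1945]
orientation: [[-0.498, 0.867, -0.003], [0.867, 0.498, 0.001], [0.002, -0.002, -1.0]]
wrist_force: [-0.4, 0.9, 0.1]
finger_gap: 1.0
grip_force: 0.0
```

servo_tool(targets=[[1,0,0,0,1],[1,0,0,0,1],[1,0,0,0,1],[1,0,0,0,1],[1,0,0,0,1]])

```text
t: 40.95
tool_pos: [0.4044, 0.0003, 0.1945]
orientation: [[-0.172, 0.985, -0.003], [0.985, 0.172, 0.001], [0.001, -0.002, -1.0]]
wrist_force: [-1.0, -0.1, -0.4]
finger_gap: 1.001
grip_force: 0.0
```

servo_tool(targets=[[1,0,0,0,1],[1,0,0,0,1],[1,0,0,0,1],[1,0,0,0,1],[1,0,0,0,0]])

```text
t: 41.45
tool_pos: [0.4045, 0.0003, 0.1947]
orientation: [[0.104, 0.995, -0.002], [0.995, -0.104, 0.0], [0.0, -0.002, -1.0]]
wrist_force: [0.0, -0.3, -1.3]
finger_gap: 1.006
grip_force: 0.0
```

servo_tool(targets=[[1,0,0,0.5,0],[1,0,0,0.8,0],[1,0,0,0.8,0],[1,0,0,0,0],[1,0,0,0,0]])

```text
t: 41.95
tool_pos: [0.4047, 0.0003, 0.1326]
orientation: [[0.102, 0.995, -0.002], [0.995, -0.102, 0.0], [0.0, -0.002, -1.0]]
wrist_force: [0.0, -0.7, 0.3]
finger_gap: 1.001
grip_force: 0.0
```

servo_tool(targets=[[1,0,0,0.8,0],[1,0,0,1,0],[1,0,0,1,0],[1,0,0,1,0],[1,0,0,0.8,0]])

```text
t: 42.45
tool_pos: [0.4063, -0.0, -0.0051]
orientation: [[0.103, 0.995, 0.002], [0.995, -0.103, -0.0], [-0.0, 0.002, -1.0]]
wrist_force: [-0.5, 0.2, 0.5]
finger_gap: 1.005
grip_force: 0.0
```

servo_tool(targets=[[1,0,0,0.4,0],[1,0,0,0.17,0],[1,0,0,0,0],[1,0,0,0,0]])

```text
t: 42.85
tool_pos: [0.4066, -0.0001, -0.0209]
orientation: [[0.103, 0.995, 0.002], [0.995, -0.103, -0.0], [-0.0, 0.002, -1.0]]
wrist_force: [0.3, 0.2, -0.6]
finger_gap: 0.997
grip_force: 0.0
```

servo_tool(targets=[[0,0,0,0,0],[0,0,0,0,0],[0,0,0,0,0],[0,0,0,0,0],[0,0,0,0,0]], force=60)

```text
t: 43.35
tool_pos: [0.4057, 0.0001, -0.0218]
orientation: [[0.103, 0.995, 0.001], [0.995, -0.103, -0.0], [-0.0, 0.001, -1.0]]
wrist_force: [0.9, 0.6, -2.1]
finger_gap: 0.198
grip_force: 59.1
```

servo_tool(targets=[[0,0,0,0,0],[0,0,0,0,0]])

```text
t: 43.55
tool_pos: [0.4057, 0.0001, -0.0219]
orientation: [[0.104, 0.995, 0.001], [0.995, -0.104, -0.0], [-0.0, 0.001, -1.0]]
wrist_force: [-0.4, -0.2, 4.3]
finger_gap: 0.197
grip_force: 60.1
```

servo_tool(targets=[[0,0,0,-0.4,0],[0,0,0,-0.8,0],[0,0,0,-1,0],[0,0,0,-1,0],[0,0,0,-1,0]])

```text
t: 44.05
tool_pos: [0.404, 0.0004, 0.104]
orientation: [[0.103, 0.995, -0.002], [0.995, -0.103, 0.0], [0.0, -0.002, -1.0]]
wrist_force: [1.2, 0.6, -2.6]
finger_gap: 0.194
grip_force: 59.2
```

servo_tool(targets=[[0,0.5,0.17,0,0],[0,0.85,0.29,0,0],[0,0.9,0.307,0,0],[0,0.9,0.307,0,0],[0,0.9,0.307,0,0]])

```text
t: 44.55
tool_pos: [0.4584, 0.1177, 0.1028]
orientation: [[0.104, 0.995, -0.002], [0.995, -0.104, -0.0], [-0.0, -0.002, -1.0]]
wrist_force: [0.1, -0.5, -2.6]
finger_gap: 0.198
grip_force: 59.3
```

servo_tool(targets=[[0,0.9,0.307,0,0],[0,0.9,0.307,0,0],[0,0.9,0.307,0,0],[0,0.9,0.307,0,0],[0,0.9,0.307,0,0]])

```text
t: 45.05
tool_pos: [0.5181, 0.2471, 0.1024]
orientation: [[0.103, 0.995, -0.002], [0.995, -0.103, -0.001], [-0.001, -0.002, -1.0]]
wrist_force: [-0.1, -0.4, -2.3]
finger_gap: 0.196
grip_force: 59.3
```

servo_tool(targets=[[0,0.75,0.26,0,0],[0,0.4,0.135,0,0],[0,0,0,0,0],[0,0,0,0,0],[0,0,0,0,0]])

```text
t: 45.55
tool_pos: [0.5335, 0.2782, 0.1033]
orientation: [[0.104, 0.995, -0.001], [0.995, -0.104, -0.001], [-0.001, -0.001, -1.0]]
wrist_force: [0.2, -0.2, -2.3]
finger_gap: 0.198
grip_force: 59.2
```

Run:
```python
from h import *
c=read_camera('wrist'); np.savez('pics/w10.npz',**c)
cv2.imwrite('pics/w10.png',c['pixels'][:,:,::-1])
s=get_state(); print(s['t'],np.round(s['tool_pos'],4),np.round(s['orientation'],4).tolist(),s['finger_gap'])
```

```text
45.6 [0.5337 0.2783 0.1036] [[0.1043, 0.9945, -0.0007], [0.9945, -0.1043, -0.0005], [-0.0006, -0.0006, -1.0]] 0.19257419044044705
```

View pics/w10.png

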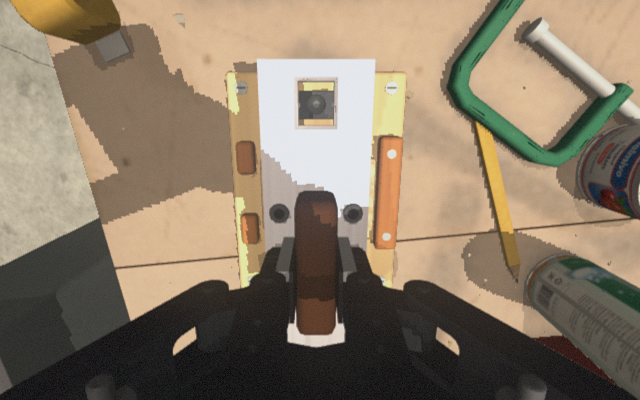

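The stud shows through the slot: slot (295–338, 77–128), stud top at about (316,104).

Run:
```python
from h import *
c=dict(np.load('pics/w10.npz'));g=c['pixels'].astype(int).sum(2);p=cloud(c);z=p[...,2]
print(np.median(z[70:76,280:350]))
m=np.zeros((400,640),np.uint8);m[70:140,285:350]=(g[70:140,285:350]<560)
k=max(cv2.findContours(m,0,1)[0],key=cv2.contourArea);x,y,w,h=cv2.boundingRect(k);print(x,y,w,h)
q=ray(c,[(x+w/2,y+h/2)],.134)[0]
st=(z>.06)&(z<.085);st[:70]=0;st[135:]=0;st[:,:285]=0;st[:,350:]=0
v,u=np.nonzero(st);print('stud px',u.mean(),v.mean(),len(u)); 
s=p[st].mean(0);print('slot',q,'stud',s,'expected stud',np.array([.534,.2795])+.07*np.array([.104,.9946]))
s2=ray(c,[(u.mean(),v.mean())],.074);print(s2)
```

```text
0.1323116339622571
297 78 40 49
stud px 315.8921568627451 104.41830065359477 306
slot [0.54096488 0.34888965] stud [0.54037849 0.34925801 0.06868684] expected stud [0.54128  0.349122]
[[0.54038281 0.34918054]]
```

servo_tool(targets=[[0,0,0,0.4,0],[0,0,0,0.6,0],[0,0,0,0.5,0],[0,0,0,0.4,0],[0,0,0,0.3,0]])

```text
t: 46.1
tool_pos: [0.5334, 0.2789, 0.0361]
orientation: [[0.104, 0.995, -0.002], [0.995, -0.104, -0.001], [-0.001, -0.002, -1.0]]
wrist_force: [0.6, 0.3, -2.3]
finger_gap: 0.199
grip_force: 59.2
```

servo_tool(targets=[[0,0,0,0.3,0],[0,0,0,0.2,0],[0,0,0,0.1,0],[0,0,0,0,0],[0,0,0,0,0]])

```text
t: 46.6
tool_pos: [0.5345, 0.2795, 0.0203]
orientation: [[0.103, 0.995, 0.001], [0.995, -0.103, 0.0], [0.0, 0.001, -1.0]]
wrist_force: [-0.3, -0.0, -2.7]
finger_gap: 0.197
grip_force: 59.2
```

servo_tool(targets=[[0,0,0,0.08,0],[0,0,0,0.06,0],[0,0,0,0.03,0],[0,0,0,0,0],[0,0,0,0,0]])

```text
t: 47.1
tool_pos: [0.5346, 0.2795, 0.0162]
orientation: [[0.103, 0.995, 0.001], [0.995, -0.103, 0.0], [0.0, 0.001, -1.0]]
wrist_force: [-2.8, -0.6, 5.9]
finger_gap: 0.196
grip_force: 60.4
```

servo_tool(targets=[[1,0,0,0,0],[1,0,0,0,0],[1,0,0,0,0],[1,0,0,0,0],[1,0,0,0,0]])

```text
t: 47.6
tool_pos: [0.5342, 0.2793, 0.0146]
orientation: [[0.103, 0.995, -0.0], [0.995, -0.103, -0.0], [-0.0, -0.0, -1.0]]
wrist_force: [-0.2, 0.2, -0.8]
finger_gap: 0.999
grip_force: 0.0
```

servo_tool(targets=[[1,0,0,-0.4,0],[1,0,0,-1,0],[1,0,0,-1,0],[1,0,0,-1,0],[1,0,0,-1,0]])

```text
t: 48.1
tool_pos: [0.5342, 0.2794, 0.149]
orientation: [[0.103, 0.995, 0.001], [0.995, -0.103, 0.0], [0.0, 0.001, -1.0]]
wrist_force: [0.2, -0.3, -0.4]
finger_gap: 0.999
grip_force: 0.0
```

servo_tool(targets=[[1,0,0,-1,0],[1,0,0,-1,0],[1,0,0,0,0],[1,0,0,0,0],[1,0,0,0,0]])

```text
t: 48.6
tool_pos: [0.5334, 0.279, 0.2056]
orientation: [[0.103, 0.995, -0.002], [0.995, -0.103, -0.001], [-0.001, -0.002, -1.0]]
wrist_force: [-0.6, -0.0, -0.3]
finger_gap: 0.996
grip_force: 0.0
```

Run:
```python
from h import *
c=read_camera('wrist'); np.savez('pics/w11.npz',**c)
s=get_state(); print(s['t'],np.round(s['tool_pos'],4),np.round(s['orientation'],4).tolist(),s['finger_gap'])
cv2.imwrite('pics/w11.png',c['pixels'][:,:,::-1])
p=cloud(c);z=p[...,2]
m=(abs(p[...,0]-.534)<.09)&(abs(p[...,1]-.279)<.12)
for lo,hi,zp,n in ((.040,.052,.046,'plate'),(.062,.076,.070,'block')):
    k=cv2.morphologyEx((m&(z>lo)).astype(np.uint8),cv2.MORPH_OPEN,np.ones((3,3)));k[:, :]&=(np.arange(400)[:,None]<300).astype(np.uint8);cont(c,k,zp,n)
# plane fit of plate top in jig frame
ex=np.array([.9946,-.104]);ey=np.array([.104,.9946]);d=p[...,:2]-[.534,.2795];X=d@ex;Y=d@ey
for y0 in (-.055,-.04,.04,.055): 
    for x0 in (-.019,.019):
        a=(abs(X-x0)<.004)&(abs(Y-y0)<.005)&(z>.02); print(y0,x0,np.median(z[a]).round(4),a.sum())
```

```text
48.65 [0.5332 0.279  0.2052] [[0.1035, 0.9946, -0.0025], [0.9946, -0.1035, -0.0009], [-0.0011, -0.0024, -1.0]] 0.9981281220727073
plate rect [533.7 280.1] [174.2  49.9] 84.09 ell [533.8 281.1] [ 54.4 232.6]
block rect [672.3 161.9] [59.6 97.9] 84.24 ell [656.6 156.7] [ 52.1 106.7]
-0.055 -0.019 0.0455 56
-0.055 0.019 0.0453 57
-0.04 -0.019 0.0454 60
-0.04 0.019 0.0453 73
0.04 -0.019 0.0453 76
0.04 0.019 0.0452 80
0.055 -0.019 0.0455 80
0.055 0.019 0.0453 71
```

View pics/w11.png

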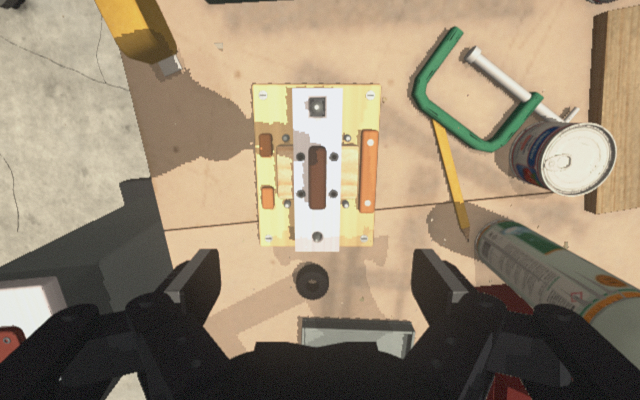

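The plate is down flat on both seats (its top reads 45.3 mm everywhere) with the stud through its slot at (317,107). The knob is at (312,282).

servo_tool(targets=[[1,-0.8,-0.033,0,0],[1,-0.8,-0.033,0,0],[1,-0.8,-0.033,0,0],[1,-0.8,-0.033,0.4,0],[1,-0.8,-0.033,0.8,0]])

```text
t: 49.15
tool_pos: [0.5173, 0.1597, 0.171]
orientation: [[0.103, 0.995, 0.002], [0.995, -0.103, 0.0], [0.0, 0.002, -1.0]]
wrist_force: [1.0, 0.0, 0.6]
finger_gap: 0.999
grip_force: 0.0
```

servo_tool(targets=[[1,-0.82,-0.033,0.8,0],[1,0,0,1,0],[1,0,0,1,0],[1,0,0,0,0],[1,0,0,0,0]])

```text
t: 49.65
tool_pos: [0.5122, 0.136, 0.0859]
orientation: [[0.103, 0.995, -0.003], [0.995, -0.103, -0.0], [-0.001, -0.003, -1.0]]
wrist_force: [-0.2, 0.0, 0.0]
finger_gap: 0.997
grip_force: 0.0
```

servo_tool(targets=[[1,0,0,0.8,0],[1,0,0,1,0],[1,0,0,1,0],[1,0,0,0.7,0],[1,0,0,0.35,0]])

```text
t: 50.15
tool_pos: [0.5134, 0.1364, -0.0291]
orientation: [[0.103, 0.995, -0.0], [0.995, -0.103, -0.0], [-0.0, -0.0, -1.0]]
wrist_force: [-0.2, 0.3, 0.1]
finger_gap: 0.998
grip_force: 0.0
```

servo_tool(targets=[[1,0,0,0.07,0],[1,0,0,0,0],[1,0,0,0,0]])

```text
t: 50.45
tool_pos: [0.5149, 0.1364, -0.0292]
orientation: [[0.103, 0.995, 0.003], [0.995, -0.103, 0.0], [0.001, 0.003, -1.0]]
wrist_force: [0.2, 0.4, 0.6]
finger_gap: 1.0
grip_force: 0.0
```

servo_tool(targets=[[0,0,0,0,0],[0,0,0,0,0],[0,0,0,0,0],[0,0,0,0,0],[0,0,0,0,0]], force=35)

```text
t: 50.95
tool_pos: [0.5138, 0.1362, -0.0301]
orientation: [[0.103, 0.995, 0.001], [0.995, -0.103, 0.0], [0.0, 0.001, -1.0]]
wrist_force: [-2.1, -0.9, 5.9]
finger_gap: 0.463
grip_force: 35.2
```

servo_tool(targets=[[0,0,0,0,0],[0,0,0,0,0]])

```text
t: 51.15
tool_pos: [0.5137, 0.1361, -0.0302]
orientation: [[0.103, 0.995, 0.001], [0.995, -0.103, 0.0], [0.0, 0.001, -1.0]]
wrist_force: [-1.3, -0.4, 4.7]
finger_gap: 0.465
grip_force: 35.2
```

servo_tool(targets=[[0,0,0,-0.4,0],[0,0,0,-0.8,0],[0,0,0,-1,0],[0,0,0,-1,0],[0,0,0,-0.8,0]])

```text
t: 51.65
tool_pos: [0.5137, 0.1362, 0.0915]
orientation: [[0.103, 0.995, 0.002], [0.995, -0.103, 0.0], [0.0, 0.002, -1.0]]
wrist_force: [0.2, -0.2, -1.7]
finger_gap: 0.467
grip_force: 35.6
```

servo_tool(targets=[[0,0.5,0.012,0,0],[0,0.9,0.02,0,0],[0,0.9,0.022,0,0],[0,0.9,0.022,0,0],[0,0.9,0.022,0,0]])

```text
t: 52.15
tool_pos: [0.528, 0.2597, 0.0879]
orientation: [[0.103, 0.995, -0.002], [0.995, -0.103, -0.0], [-0.001, -0.002, -1.0]]
wrist_force: [0.3, -0.1, -1.2]
finger_gap: 0.464
grip_force: 35.6
```

servo_tool(targets=[[0,0.9,0.022,0,0],[0,0.9,0.022,0,0],[0,0.8,0.02,0,0],[0,0.46,0.01,0,0],[0,0,0,0,0]])

```text
t: 52.65
tool_pos: [0.5398, 0.3509, 0.0881]
orientation: [[0.101, 0.995, -0.001], [0.995, -0.101, -0.0], [-0.0, -0.001, -1.0]]
wrist_force: [-0.6, -0.9, -0.7]
finger_gap: 0.464
grip_force: 35.6
```

servo_tool(targets=[[0,0,0,0,0],[0,0,0,0,0],[0,0,0,0,0]])

```text
t: 52.95
tool_pos: [0.5407, 0.3482, 0.0891]
orientation: [[0.105, 0.995, -0.0], [0.995, -0.105, -0.0], [-0.0, -0.0, -1.0]]
wrist_force: [0.6, -0.4, -0.8]
finger_gap: 0.463
grip_force: 35.6
```

Run:
```python
from h import *
c=read_camera('wrist'); np.savez('pics/w12.npz',**c)
cv2.imwrite('pics/w12.png',c['pixels'][:,:,::-1][100:400,170:470])
s=get_state(); print(s['t'],np.round(s['tool_pos'],4),np.round(s['orientation'],4).tolist(),s['finger_gap'])
```

```text
53.0 [0.5408 0.3483 0.0892] [[0.1047, 0.9945, -0.0], [0.9945, -0.1047, -0.0001], [-0.0001, 0.0, -1.0]] 0.4646894663957485
```

View pics/w12.png

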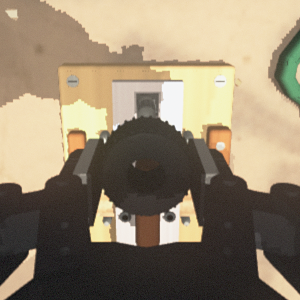

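The knob is held over the plate (crop centre (147,170)), with the stud's slot showing just above it at (147,103). I'll check the knob's centre numerically.

Run:
```python
from h import *
from scipy.optimize import least_squares
c=dict(np.load('pics/w12.npz'));p=cloud(c);z=p[...,2]
print('top z',np.median(z[235:250,310:325]))
zt=np.median(z[235:250,310:325])
m=((abs(z-zt)<.006)).astype(np.uint8);m[:205]=0;m[320:]=0;m[:,:265]=0;m[:,370:]=0
# outer upper arc: first row per column
cols=np.arange(290,345);pts=np.array([(u,np.argmax(m[:,u])) for u in cols],float)
q=ray(c,pts,zt)
f=least_squares(lambda a:np.hypot(*(q-a[:2]).T)-.021,[.541,.349],loss='soft_l1',f_scale=.001);print('outer',f.x,np.abs(f.fun).mean())
b=(z<zt-.015).astype(np.uint8);b[:245]=0;b[285:]=0;b[:,:295]=0;b[:,:]*=(np.arange(640)<345).astype(np.uint8)
k=cv2.findContours(b,0,1)[0];k=max(k,key=cv2.contourArea)[:,0].astype(float);qb=ray(c,k,zt);print('bore',len(k),k.min(0),k.max(0),qb.min(0),qb.max(0))
# top of bore edge: first row per column in bore
```

```text
top z 0.1404083575100072
outer [0.54013535 0.34854549] 0.00040103640628443477
bore 75 [300. 259.] [331. 276.] [0.53404278 0.34738234] [0.54715014 0.35562259]
```

servo_tool(targets=[[0,0.02,0.015,0.4,0],[0,0,0,0.5,0],[0,0,0,0.4,0],[0,0,0,0.3,0],[0,0,0,0.3,0]])

```text
t: 53.5
tool_pos: [0.5406, 0.3495, 0.0304]
orientation: [[0.103, 0.995, -0.001], [0.995, -0.103, -0.001], [-0.001, -0.001, -1.0]]
wrist_force: [0.6, 0.4, -0.6]
finger_gap: 0.462
grip_force: 35.6
```

servo_tool(targets=[[0,0,0,0.25,0],[0,0,0,0.15,0],[0,0,0,0,0],[0,0,0,0,0]])

```text
t: 53.9
tool_pos: [0.5414, 0.3499, 0.0204]
orientation: [[0.103, 0.995, 0.0], [0.995, -0.103, 0.0], [0.0, 0.0, -1.0]]
wrist_force: [-0.4, -0.3, -0.4]
finger_gap: 0.467
grip_force: 35.6
```

servo_tool(targets=[[0,0,0,0.08,0],[0,0,0,0.06,0],[0,0,0,0.03,0],[0,0,0,0,0],[0,0,0,0,0]])

```text
t: 54.4
tool_pos: [0.5415, 0.3499, 0.0159]
orientation: [[0.103, 0.995, 0.001], [0.995, -0.103, 0.0], [0.0, 0.001, -1.0]]
wrist_force: [-2.2, -1.0, 5.8]
finger_gap: 0.468
grip_force: 36.1
```

servo_tool(targets=[[1,0,0,0,0],[1,0,0,0,0],[1,0,0,0,0],[1,0,0,0,0],[1,0,0,0,0]])

```text
t: 54.9
tool_pos: [0.5411, 0.3497, 0.0148]
orientation: [[0.104, 0.995, -0.0], [0.995, -0.104, -0.0], [-0.0, -0.0, -1.0]]
wrist_force: [0.0, -0.1, -0.7]
finger_gap: 0.999
grip_force: 0.0
```

servo_tool(targets=[[1,0,0,-0.4,0],[1,0,0,-1,0],[1,0,0,-1,0],[1,0,0,-1,0],[1,0,0,-1,0]])

```text
t: 55.4
tool_pos: [0.5413, 0.3498, 0.1493]
orientation: [[0.103, 0.995, 0.001], [0.995, -0.103, 0.0], [0.001, 0.001, -1.0]]
wrist_force: [-0.1, 0.2, -0.8]
finger_gap: 0.997
grip_force: 0.0
```

servo_tool(targets=[[1,-1,0,-1,0],[1,-1,0,-1,0],[1,0,0,0,0],[1,0,0,0,0],[1,0,0,0,0]])

```text
t: 55.9
tool_pos: [0.5343, 0.2903, 0.2063]
orientation: [[0.103, 0.995, -0.001], [0.995, -0.103, -0.0], [-0.0, -0.001, -1.0]]
wrist_force: [0.4, -0.6, -1.3]
finger_gap: 1.0
grip_force: 0.0
```

Run:
```python
from h import *
c=read_camera('wrist'); np.savez('pics/w13.npz',**c)
s=get_state(); print(s['t'],np.round(s['tool_pos'],4),s['finger_gap'],s['wrist_force'])
p=cloud(c);z=p[...,2];ex=np.array([.9946,-.104]);ey=np.array([.104,.9946]);d=p[...,:2]-[.534,.2795];X=d@ex;Y=d@ey
k=((z>.058)&(z<.08)&(abs(X)<.04)&(Y>.042)&(Y<.11)).astype(np.uint8);cont(c,k,.068,'knob')
for x0,y0 in ((-.014,.07),(.014,.07),(0,.084),(0,.056)):
    a=(abs(X-x0)<.004)&(abs(Y-y0)<.004)&(z>.055);print('knob top',x0,y0,np.median(z[a]).round(4))
for x0,y0 in ((-.019,-.055),(.019,-.055),(-.019,.04),(.019,.04)):
    a=(abs(X-x0)<.004)&(abs(Y-y0)<.004);print('plate top',np.median(z[a]).round(4))
print('expected',np.array([.534,.2795])+.07*ey)
```

```text
55.95 [0.5341 0.2904 0.2057] 0.994769592439939 [-0.64187571 -0.07259213  0.77772523]
knob rect [540.1 348.7] [40.8 40.6] 7.52 ell [540.3 348.8] [39.9 40. ]
knob top -0.014 0.07 0.0673
knob top 0.014 0.07 0.0675
knob top 0 0.084 0.0674
knob top 0 0.056 0.0674
plate top 0.0454
plate top 0.0452
plate top 0.0455
plate top 0.0454
expected [0.54128  0.349122]
```

All four parts measure in place, flat and within tolerance, so I'm handing in.

```bash
python3 -c "
from plant import *
print(close_job())"
```

```text
the job is handed in; nothing more can be done
None
```

The job is handed in at about 56 s: drilled piece in the finished tray, fresh piece in the nest, plate on its seats, knob on the stud; all measured in place beforehand, tape measure and pliers not approached, no verdict shown.

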